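# Look into the bearing pot and mark it checked

## Robot

A 6-joint arm with a two-finger parallel gripper is mounted at the origin on a cart in front of the work surface, level with it; the furniture and walls round the work are solid. World frame = base frame: x ahead of the robot, y to its left, z up, the work surface at z = 0. Lengths are in m, angles in rad, forces in N, time in s.
With the tool pointing down it reaches from about 0.35 to 0.85 m from the base axis. Payload 8.1 kg.
Tool frame: the origin (TCP) lies midway between the tips of the shut fingers; the grasp point (between the pads) lies 19 mm behind it (bot.grip_depth is the distance from the TCP to the grasp point, in m); z points along the fingers, y is the direction in which the jaws open and shut (so a half turn about z gives the same grasp; the last joint's range is limited). The gripper opens to 85 mm and grips with 20 to 120 N. Pads are 22 mm wide; open, the fingers measure 114 mm over their backs; the gripper's body (76 mm by 85 mm) begins 54 mm behind the grasp point. The pads swing forward as they close: fully open they stand 13 mm farther back than shut.
Start: joints at [-1.308, 0.13, 1.488, -0, 1.523, -0.085], TCP at [0.205, -0.564, 0.231] pointing down, gripper open.
Joint ranges: [-2.96, 2.96], [-0.89, 2.26], [0.02, 2.5], [-1.34, 4.48], [0, 2.73], [-2.66, 2.66]. Speed limits (rad/s): [2.39, 2.39, 2.79, 3.14, 3.14, 3.14].

## Interface

Orientations are given as [roll, pitch, yaw] about the fixed x, y, z axes, in that order (R = Rz(yaw) Ry(pitch) Rx(roll)).
In Python, from station import readout, imaging, sign_off, bot gives the robot as it stands. The module is installed in compiled form; this text tells all that it offers.
- The arm moves only by the shell command python3 -m creep 'ROWS' [FORCE]. ROWS is JSON, a list of rows, each an object of numbers: "dx", "dy", "dz": the shift along the tool's x, y, z in mm; "ax", "ay", "az": the turn, a rotation vector about the tool's x, y, z in degrees; "jaw": the closure, from -1 (fully open) to 1 (shut). In form: [{"dx": .., "dy": .., "dz": .., "ax": .., "ay": .., "az": .., "jaw": ..}, ...]. A call has exactly 5 rows; each row is the pose to reach, as a shift and turn from the pose measured when the call began, along the tool's axes at that moment; what a row does not reach only later rows make up. A row lasts 1/8 s, in which the tool goes at most 62.5 mm and 10.7 degrees, less where a joint would pass 70% of its speed; a pose out of reach is approached as far as the arm can. A call with a gripper value outside its range is refused whole. The fingers move at their own pace and stop on an object; FORCE is the grip in N (left out, the last holds). Time passes only in rows, so rows that repeat a pose let the fingers close, or fill a call up. It gives the time, the measured TCP pose, the force and the opening at its end, in the units of the state.
- readout.observe(): the state, without advancing time (a new reading comes with each control period).
- imaging.capture(name): name is "scene" or "top" or "wrist"; returns the picture (400x640x3 uint8, red, green, blue); there is no depth.
- imaging.camera_params(name): a dict with "fx", "fy", "cx", "cy" (pixels), "world_to_cam" (4x4, takes a point from world to camera coordinates); the wrist camera has in their place "hand_eye" (4x4, takes a point from camera to tool coordinates, whose origin is the TCP and whose axes are the flange's). Camera axes: x right, y down, z forward; pixel columns grow to the right and rows downward; lengths in m; the calibration is good to about 2 mm. A picture is of the moment at which its call begins: read the wrist's pose just before it. camera_params takes no time and is no camera call.
- sign_off(): hands the job in, once; it reports no verdict.
The state is a dict: "t": time; "joints": joint angles; "joint_velocities": joint speeds; "joint_efforts": joint torques, N m; "ee_pos": TCP position; "ee_rot": TCP orientation; "wrist_force": force on the tool from outside, world axes, zero at the start; "wrist_torque": the same for the moment, N m; "width": finger opening in m.
Only numpy, scipy, OpenCV 4.12 (cv2) and the standard library are available. Lean on these libraries where they do the work, as an engineer would, in place of code of your own. Each camera call takes 0.05 s, during which the arm holds its last target.

## Task

Raise the blue lid of the grey bearing pot by its tongue, edge first, so that the tongue comes up about 3 cm while the lid's opposite edge stays resting on the pot, and hold it there for two seconds so that I can look in. Set the lid back flat and centred on the pot (to within about 3 mm; nudge it if need be). Then take the yellow tag out of its holder, hook it over the rail at the red pointer, slide it along the rail, without lifting it off again, to the green pointer, and leave it hanging there; do not disturb the brush, the jar or the pedal.

Things in the scene. Friction and masses are not known exactly. Their poses are not given: they have to be found in the camera images.
- pot: Grey round open pot with a black foot, fixed to the bench, 100 mm outside diameter, 60 mm high, wall 4 mm (92 mm bore), a black bearing cup lying in it. Origin: centre of its underside on the bench, z up.
- lid: Loose blue lid, 150 g: disc 112 mm across, 5 mm thick, lying on the pot's rim; a plug under it (78 mm across, 7 mm deep) hangs in the bore with 7 mm play all round, so it can be pushed about sideways and starts up to 6 mm off centre. Low white disc on top. Tongue along its -x. Origin: centre of the disc's underside, 60 mm above the bench when seated; z up.
- lid_tongue (a point): Middle of the lower edge of the tongue's free end (lid frame -80, 0, +1 mm). The flat tongue is 44 mm wide and 4 mm thick and faces the robot. A fingertip put under it, with the gripper leaning forward about 45 degrees, can lift it; raising and lowering it may shift the lid sideways as far as the plug's play allows.
- lid_back (a point): Point on the lid's lower edge opposite the tongue (lid frame +56, 0, 0 mm).
- rail: Status rail, fixed to the bench: steel bar 12 mm in diameter, 280 mm long, along the rail's y, its top 100 mm above the bench, on a thin post at either end, over a dark base plate 60 x 300 x 6 mm. Black balls 18 mm across on its ends. Origin: centre of the base plate's underside; x points away from the robot.
- red_spot (a point): Point on the top line of the rail's bar beside the red pointer, a small red block (12 mm high) on the bench in front of the rail. x axis across the rail, y along it. Red and green lie 150 mm apart; which one is on the left varies.
- green_spot (a point): The same for the green pointer.
- holder: Black slotted stand, fixed to the bench, 60 x 90 x 42 mm, in which the tag stands; pull the tag straight up. Origin: on the bench below the tag's origin, axes as the tag's at the start; slot floor 6 mm above the bench, slot 36 mm deep.
- tag: Loose yellow tag, 120 g, standing in the holder (may lean 0.05 rad). Board 60 mm wide (y), 5 thick, at x = 11 to 16 mm, from z = 0. Hook on top, open downward: bridge 32 (x) x 40 (y), z = 76 to 82 mm; channel along y below it, x = -11 to 11 mm, between the board and a front lip reaching down to z = 53. Origin: below mid-channel, level with the board's lower edge; z up.
- tag_seat (a point): Middle of the underside of the hook's bridge (tag frame 0, 0, 76 mm): it touches the top of the bar when hung. The tag is balanced and hangs upright on the bar; its board may hang on either side.
- tag_grip (a point): Tag frame 0, 0, 104 mm, in the black square grip stem that stands on the hook's bridge: 14 x 14 mm, from z = 82 to 116 mm in the tag frame.
- brush: Bystander: teal brush, 18 x 175 x 24 mm, lying on the bench, loose. Origin: centre of its underside.
- grease_jar: Bystander: white and red jar with a black cap, 54 mm in diameter, 70 mm high, loose. Origin: centre of its underside.
- pedal: Bystander: black bicycle pedal, 78 x 94 x 22 mm, loose. Origin: centre of its underside.
Things that resemble listed ones, but are neither listed nor needed, are in the scene too. Of the things that look like the lid, the largest one is meant. Of the things shaped like the part that bears red_spot, the red one is meant.

How it is judged:
On the way, in this order (a step that is already met when the one before it is completed fails the run):
1. the lid is held open for a second: tilted 0.15 to 0.40 rad with the tongue end (tongue 14 mm or more up) and its back edge still resting on the pot (angle between lid's own z axis and vertical between 0.15 and 0.4 rad and z of lid_tongue in the frame of pot above 0.075 m and z of lid_back in the frame of pot below 0.064 m), for 1 s.
2. the lid lies flat on the rim again, its centre within 4 mm of the pot's (z of lid in the frame of pot between 0.0575 and 0.0625 m and horizontal distance between lid and pot below 0.004 m and angle between lid's own z axis and vertical below 0.035 rad), for 0.3 s.
3. the tag is hooked on the rail within 25 mm of the red pointer (z of tag_seat in the frame of red_spot between -0.006 and 0.006 m and angle between the x axis of tag and the x axis of rail, either way round below 0.25 rad and angle between tag's own z axis and vertical below 0.25 rad and horizontal distance between tag_seat and red_spot below 0.025 m), for 0.2 s.
4. the tag, still hooked on the rail, is within 12 mm of the green pointer (z of tag_seat in the frame of green_spot between -0.006 and 0.006 m and angle between the x axis of tag and the x axis of rail, either way round below 0.25 rad and angle between tag's own z axis and vertical below 0.25 rad and horizontal distance between tag_seat and green_spot below 0.012 m), for 0.2 s.
At the end, for the whole second after the job is handed in: The lid lies flat on the pot (within 0.035 rad and 2.5 mm in height), its centre within 4 mm of the pot's centre; the tag hangs on the rail at rest, upright and square to the bar within 0.25 rad, the hook's seat within 12 mm along the rail and 6 mm in height of the green spot (all of step 2 and all of step 4 and linear speed of tag below 0.03 m/s and linear speed of lid below 0.02 m/s); the robot touches nothing.
It fails at once if the lid is lifted off: its back edge more than 15 mm above the pot's rim, or it tilts more than 0.6 rad (z of lid_back in the frame of pot above 0.075 m or angle between lid's own z axis and vertical above 0.6 rad).
It fails at once if the tag is lowered onto the rail, or raised on it, within 80 mm of the green pointer instead of sliding along the rail from the red one (z of tag_seat in the frame of green_spot between 0.014 and 0.045 m and horizontal distance between tag_seat and green_spot below 0.08 m).
It fails at once if the brush, the jar or the pedal is moved more than 25 mm (distance of any of brush, grease_jar, pedal from where it was at the start of the episode above 0.025 m).
It also fails if it takes over 72 s, if anything falls off the work surface, if the arm or the gripper's body presses on something with over 40 N, if the wrist force passes 120 N, or if a joint passes its speed limit or range.

## Working session

There is one attempt and no reset: what is moved stays moved. The work goes in short steps, Python scripts to look and compute and a shell command to move; the robot and the scene stay as the last step left them, time stands still between calls to the robot, and variables do not carry over. Pictures are saved under pics/ and viewed, and the job is handed in when it is done.

```bash
mkdir -p pics
cat > h.py <<'E'
import numpy as np,cv2
from station import readout,imaging,bot
from scipy.spatial.transform import Rotation as R
def cap(n,f):
    im=imaging.capture(n); cv2.imwrite('pics/'+f,im[:,:,::-1]); return im
def W2C(n):
    p=imaging.camera_params(n)
    if n!='wrist': return p,np.array(p['world_to_cam'])
    s=readout.observe(); T=np.eye(4);T[:3,:3]=R.from_euler('xyz',s['ee_rot']).as_matrix();T[:3,3]=s['ee_pos']
    return p,np.linalg.inv(T@np.array(p['hand_eye']))
def ray(n,u,v,pw=None):
    p,M=pw or W2C(n); C=np.linalg.inv(M)
    d=C[:3,:3]@np.array([(u-p['cx'])/p['fx'],(v-p['cy'])/p['fy'],1]); return C[:3,3],d
def onz(n,u,v,z,pw=None):
    o,d=ray(n,u,v,pw); return o+d*(z-o[2])/d[2]
def proj(n,P,pw=None):
    p,M=pw or W2C(n); q=M[:3,:3]@np.array(P)+M[:3,3]; return np.array([p['fx']*q[0]/q[2]+p['cx'],p['fy']*q[1]/q[2]+p['cy']])
def st():
    s=readout.observe()
    for k in ['t','ee_pos','ee_rot','joints','wrist_force','width']: print(k,np.round(s[k],4))
    return s
E
python3 - <<'E'
from h import *
st()
cap('scene','s0.png');cap('top','t0.png');cap('wrist','w0.png')
for n in('scene','top'):
    p,M=W2C(n);print(n,p['fx'],p['cx'],p['cy'],np.round(np.linalg.inv(M),3))
print(imaging.camera_params('wrist'))
E
```

```text
t 0.0
ee_pos [ 0.2044 -0.5635  0.2302]
ee_rot [-3.1397e+00 -1.0000e-04  3.4780e-01]
joints [-1.3084  0.1312  1.4893 -0.      1.523  -0.0854]
wrist_force [ 0.1826 -0.255  -0.8967]
width 0.0853
scene 378.53348778134557 320.14980597446333 192.15268261971232 [[-0.628 -0.597  0.498  0.083]
 [-0.778  0.485 -0.4    0.382]
 [-0.003 -0.639 -0.769  0.812]
 [ 0.     0.     0.     1.   ]]
top 477.99917015589415 311.7213579536277 196.9022392041846 [[-0.012 -0.993  0.115  0.459]
 [-1.     0.009 -0.02   0.019]
 [ 0.019 -0.115 -0.993  1.162]
 [ 0.     0.     0.     1.   ]]
{'fx': 325.8272649922889, 'fy': 325.8272649922889, 'cx': 317.36697238102926, 'cy': 200.8457395990481, 'hand_eye': array([[-1.52945840e-03, -9.48527319e-01, -3.16691624e-01,
         8.04238563e-02],
       [ 9.99998771e-01, -1.55955201e-03, -1.58446964e-04,
        -1.40053854e-05],
       [-3.43605786e-04, -3.16691478e-01,  9.48528539e-01,
        -1.43676093e-01],
       [ 0.00000000e+00,  0.00000000e+00,  0.00000000e+00,
         1.00000000e+00]])}
```

View pics/s0.png

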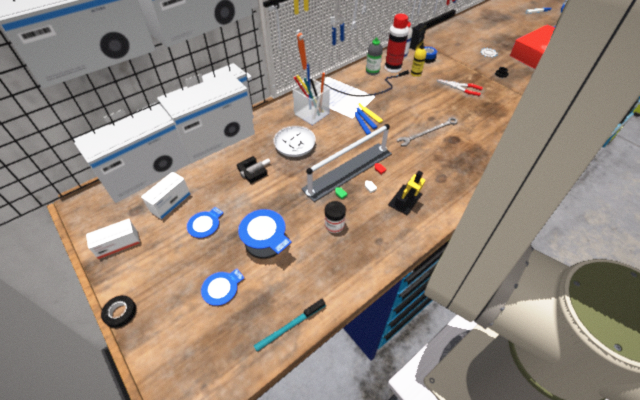

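View pics/t0.png

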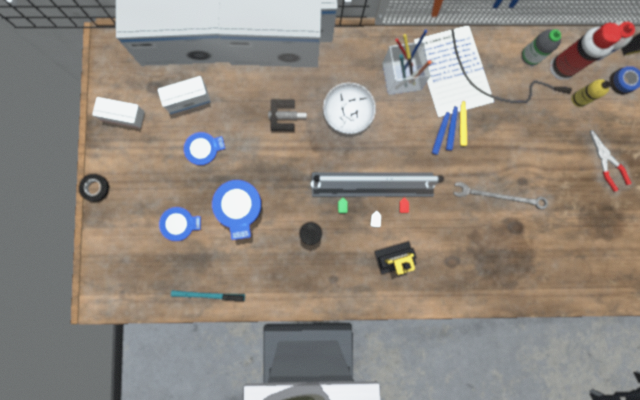

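Top view: the blue lids are at (236,203), which is the largest and sits on the pot, (201,149) and (177,224), so the first is meant. The pointers are green (343,206), white (376,218) and red (404,206), and red is meant. The rail runs (313..440,182). The holder with the yellow tag is at (397,260), the jar at (311,235), the brush at (207,295) and the pedal at (283,115). I'll confirm these in enlarged crops and measure.

Run:
```python
from h import *
t=cv2.imread('pics/t0.png');s=cv2.imread('pics/s0.png')
a=cv2.resize(t[165:285,150:450],None,fx=2.6,fy=2.6,interpolation=3)
b=cv2.resize(s[120:270,180:440],None,fx=3,fy=3,interpolation=3)
cv2.imwrite('pics/tc.png',a);cv2.imwrite('pics/sc.png',b[:,:780])
def blobs(im,lo,hi,n,z,mina=15):
    h=cv2.cvtColor(im,cv2.COLOR_BGR2HSV);m=cv2.inRange(h,lo,hi)
    k,l,stt,c=cv2.connectedComponentsWithStats(m)
    for i in range(1,k):
        if stt[i,4]>mina: print(n,stt[i],np.round(c[i],1),np.round(onz(n,*c[i],z),4))
for nm,lo,hi,z in [('blue',(100,150,60),(125,255,255),.065),('red',(0,180,100),(6,255,255),.012),('green',(45,120,80),(75,255,255),.012),('yellow',(20,150,120),(35,255,255),.08),('teal',(85,120,60),(99,255,255),.012)]:
    print(nm)
    for n,im in(('top',t),('scene',s)): blobs(im,lo,hi,n,z)
```

```text
blue
top [494   0   7   7  23] [497.    2.9] [ 1.0589 -0.4619  0.065 ]
top [510   0   7   7  22] [512.9   2.5] [ 1.0598 -0.5011  0.065 ]
top [619  68  21  23 129] [626.5  80.2] [ 0.8617 -0.7653  0.065 ]
top [447 110   9  40 164] [451.3 131.2] [ 0.7388 -0.3349  0.065 ]
top [434 114  15  40 161] [440.3 134.3] [ 0.7315 -0.3085  0.065 ]
top [185 134  35  30 368] [202.  148.8] [0.7009 0.2509 0.065 ]
top [213 181  48  53 997] [236.9 206.1] [0.5661 0.1691 0.065 ]
top [160 208  36  32 414] [177.6 223.8] [0.5268 0.3037 0.065 ]
scene [  3   0 112  30 574] [54.6 13.7] [2.0389 0.249  0.065 ]
scene [341  25   2  15  30] [341.5  32. ] [ 1.1543 -0.5899  0.065 ]
scene [333  28   2  17  30] [333.6  36.3] [ 1.1483 -0.5437  0.065 ]
scene [426  49  11  10  58] [431.2  54.9] [ 0.8197 -0.7342  0.065 ]
scene [307  66   3  21  29] [308.2  77.7] [ 0.9896 -0.2958  0.065 ]
scene [176  93  71  31 202] [210.1 108. ] [1.0537 0.0456 0.065 ]
scene [356 109  21  25 192] [364.4 121.1] [ 0.7008 -0.2879  0.065 ]
scene [ 92 126  83  41 241] [132.1 146.5] [1.0373 0.3038 0.065 ]
scene [162 194  27  24  50] [174.6 205.4] [
[... 1555 characters left out ...]
 82.6] [ 0.962  -0.2485  0.08  ]
scene [360 105  23  18 100] [372.2 114.9] [ 0.6947 -0.3124  0.08  ]
scene [634 105   6   7  26] [637.3 108.6] [ 0.2035 -0.9642  0.08  ]
scene [402 174  23  24 201] [413.6 185.3] [ 0.425  -0.1986  0.08  ]
teal
top [172 291  51   7 167] [195.8 294.4] [0.3632 0.2715 0.012 ]
scene [305  79   7  19  24] [308.2  87.8] [ 1.0047 -0.3053  0.012 ]
scene [399 281   9  10  24] [403.2 284.7] [ 0.2685 -0.0092  0.012 ]
scene [396 296   7   8  23] [398.5 299.5] [0.2504 0.0252 0.012 ]
scene [254 313  53  38 317] [279.1 332.2] [0.3581 0.273  0.012 ]
scene [389 313   7   7  20] [392.  316.1] [0.2331 0.0636 0.012 ]
scene [381 324  10  19  51] [385.4 332.5] [0.2171 0.0998 0.012 ]
```

View pics/tc.png

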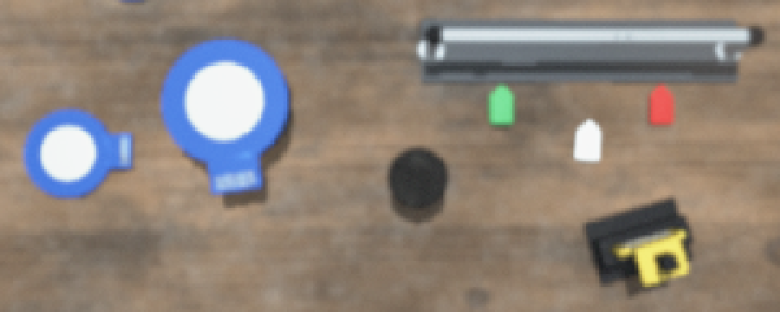

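View pics/sc.png

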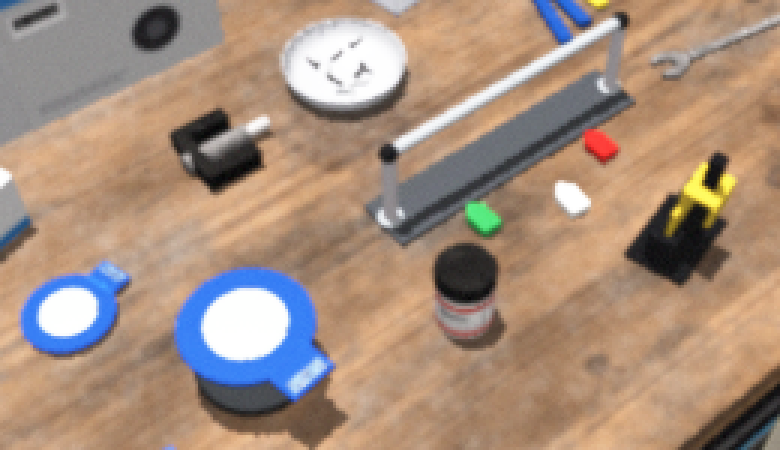

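Crops confirm: the large lid sits on the pot with its tongue toward the robot, red and green pointers stand in front of the rail, and the tag is in the black holder with its stem on top. Next I measure the lid pose and rail.

```bash
cat >> h.py <<'E'
def toolR(f,th):
    "tool z leans th from down toward horizontal unit f; tool x = f-ish up"
    f=np.array([np.cos(f),np.sin(f),0]);u=np.array([0,0,1.])
    z=np.sin(th)*f-np.cos(th)*u; x=np.cos(th)*f+np.sin(th)*u
    return np.column_stack([x,np.cross(z,x),z])
def rel(P,Rt):
    "shift mm & rotvec deg in tool axes to target"
    s=readout.observe();R0=R.from_euler('xyz',s['ee_rot']).as_matrix()
    print('shift',np.round(R0.T@(np.array(P)-s['ee_pos'])*1000,1),'rot',np.round(np.degrees(R.from_matrix(R0.T@Rt).as_rotvec()),1),'t',round(s['t'],2))
def tri(uv1,n1,uv2,n2,p1=None,p2=None):
    o1,d1=ray(n1,*uv1,p1);o2,d2=ray(n2,*uv2,p2)
    A=np.column_stack([d1,-d2]);k=np.linalg.lstsq(A,o2-o1,rcond=None)[0]
    a=o1+k[0]*d1;b=o2+k[1]*d2;return (a+b)/2,np.linalg.norm(a-b)
E
python3 - <<'E'
from h import *
t=cv2.imread('pics/t0.png');s=cv2.imread('pics/s0.png')
for n,im,c0 in(('top',t,(236,203)),('scene',s,(262,229))):
    h=cv2.cvtColor(im,cv2.COLOR_BGR2HSV)
    x,y=c0
    m=cv2.inRange(h,(0,0,190),(180,60,255));k,l=cv2.connectedComponents(m);w=l==l[y,x]
    ys,xs=np.nonzero(w);c=(xs.mean(),ys.mean());print(n,'white',c,onz(n,*c,.067))
    b=cv2.inRange(h,(100,130,60),(125,255,255));k,l,S,C=cv2.connectedComponentsWithStats(b)
    i=l[int(y)-2 if 0 else y, x-20 if n=='top' else x-20];print(S[i])
    bm=((l==i)*255).astype(np.uint8)
    ct=max(cv2.findContours(bm,0,1)[0],key=cv2.contourArea)[:,0]
    P=np.array([onz(n,u,v,.065)[:2] for u,v in ct])
    # circle fit on pts, excluding tongue
    cen=onz(n,*c,.067)[:2]
    for _ in range(5):
        r=np.linalg.norm(P-cen,axis=1);g=r<.0605
        A=np.c_[2*P[g],np.ones(g.sum())];q=np.linalg.lstsq(A,(P[g]**2).sum(1),rcond=None)[0];cen=q[:2]
    far=P[r>.07]; print('circ',cen,np.sqrt(q[2]+cen@cen),'tongue far',far.mean(0),np.degrees(np.arctan2(*(cen-far.mean(0))[::-1])))
# rail ends: balls
print(tri((315,183),'top',(309,172),'scene'))
print(tri((440,179),'top',(387.5,127),'scene'))
E
```

```text
top white (np.float64(235.87896253602307), np.float64(203.43227665706053)) [0.57202985 0.17113473 0.067     ]
[ 213  180   48   57 1130]
circ [0.57112178 0.17027809] 0.054731786832733574 tongue far [0.50133643 0.1416723 ] 22.28926543365735
scene white (np.float64(261.36783733826246), np.float64(227.59149722735674)) [0.56866166 0.17129706 0.067     ]
[238 209  53  45 965]
circ [0.56832254 0.17104942] 0.05477468843602412 tongue far [0.49261518 0.16199734] 6.818303356488935
(array([ 0.61374396, -0.00945382,  0.10006649]), np.float64(0.0021665088917419764))
(array([ 0.61964907, -0.29701823,  0.09056992]), np.float64(0.004049138679200242))
```

Run:
```python
from h import *
rel([.40,-.30,.25],toolR(0.1,0.1))
rel([.42,.05,.22],toolR(0.2,0.6))
```

```text
shift [ 273.7 -181.2  -19.2] rot [-0.8  5.7 14.2] t 0.15
shift [ 411.8 -503.4   11.2] rot [-2.6 34.3  8.2] t 0.15
```

```bash
python3 -m creep '[{"dx":50,"dy":-40,"dz":-5,"ax":0,"ay":1,"az":2,"jaw":-1},{"dx":100,"dy":-75,"dz":-10,"ax":0,"ay":2,"az":4,"jaw":-1},{"dx":145,"dy":-115,"dz":-15,"ax":0,"ay":3,"az":6,"jaw":0},{"dx":190,"dy":-155,"dz":-20,"ax":0,"ay":4,"az":8,"jaw":1},{"dx":225,"dy":-205,"dz":-20,"ax":0,"ay":5,"az":9,"jaw":1}]' 40
python3 - <<'E'
from h import *
st();rel([.42,.05,.22],toolR(0.2,0.7))
E
```

```text
t: 0.78
ee_pos: [0.347, -0.2926, 0.2511]
ee_rot: [-3.133, -0.088, 0.19]
wrist_force: [1.0, 0.3, 1.6]
width: 0.0319
t 0.775
ee_pos [ 0.347  -0.2926  0.2511]
ee_rot [-3.1335 -0.088   0.1896]
joints [-0.8793 -0.3326  1.8871  0.0811  1.5519  0.5014]
wrist_force [0.996  0.2927 1.6422]
width 0.0319
shift [ 133.  -322.3   45.5] rot [-0.2 35.1 -0.7] t 0.78
```

```bash
python3 -m creep '[{"dx":30,"dy":-55,"dz":5,"ax":0,"ay":7,"az":0,"jaw":1},{"dx":60,"dy":-110,"dz":10,"ax":0,"ay":14,"az":0,"jaw":1},{"dx":85,"dy":-165,"dz":20,"ax":0,"ay":21,"az":0,"jaw":1},{"dx":110,"dy":-220,"dz":30,"ax":0,"ay":28,"az":0,"jaw":1},{"dx":130,"dy":-275,"dz":45,"ax":0,"ay":35,"az":0,"jaw":1}]'
python3 - <<'E'
from h import *
st();rel([.39,.11,.18],toolR(0.2,0.85))
E
```

```text
t: 1.4
ee_pos: [0.4814, -0.0188, 0.2152]
ee_rot: [-3.104, -0.666, 0.182]
wrist_force: [1.3, -1.1, -0.0]
width: -0.0
t 1.4
ee_pos [ 0.4814 -0.0188  0.2152]
ee_rot [-3.1045 -0.6659  0.182 ]
joints [-0.46   -0.8921  2.4382  0.4644  1.1011  0.8085]
wrist_force [ 1.3194 -1.133  -0.0144]
width -0.0
shift [ -74.1 -143.6   -8.1] rot [-1.4 10.5 -0.9] t 1.4
```

```bash
cat > kin.py <<'E'
import numpy as np
from scipy.spatial.transform import Rotation as R
from scipy.optimize import least_squares
D=[([-1.3084,.1312,1.4893,0,1.523,-.0854],[.2044,-.5635,.2302],[-3.1397,-.0001,.3478]),
([-.8793,-.3326,1.8871,.0811,1.5519,.5014],[.347,-.2926,.2511],[-3.1335,-.088,.1896]),
([-.46,-.8921,2.4382,.4644,1.1011,.8085],[.4814,-.0188,.2152],[-3.1045,-.6659,.182])]
r=lambda a,q:R.from_euler(a,q).as_matrix()
def fk(q,p,s4=1,s6=1,o6=np.pi/2):
    d1,a1,L2,a3,L3,Lt=p
    A=r('z',q[0])@r('y',q[1]);B=A@r('y',q[2]);C=B@r('z',s4*q[3])@r('y',q[4])
    P=np.array([0,0,d1])+r('z',q[0])@[a1,0,0]+A@[0,0,L2]+B@[a3,0,L3]+C@[0,0,Lt]
    return P,C@r('z',s6*q[5]+o6)
def fit():
    f=lambda p:np.concatenate([fk(q,p)[0]-x for q,x,_ in D]+[1e-3*(p-np.array([.3,0,.4,0,.4,.25]))])
    return least_squares(f,[.3,0,.4,0,.4,.25])
def ik(P,Rt,p,q0):
    lo=np.array([-2.96,-.885,.03,-1.34,.02,-2.6]);hi=np.array([2.96,2.26,2.5,4.48,2.7,2.6])
    def f(q):
        x,M=fk(q,p);return np.r_[(x-P)*5,R.from_matrix(Rt.T@M).as_rotvec()]
    s=least_squares(f,np.clip(q0,lo+1e-3,hi-1e-3),bounds=(lo,hi));return s.x,s.fun
if __name__=='__main__':
    s=fit();print(s.x,s.fun)
    for q,x,e in D:
        M=fk(q,s.x)[1];print(np.round(np.degrees(R.from_matrix(M.T@r('xyz',e)).as_rotvec()),2))
E
python3 kin.py
python3 - <<'E'
from h import *
cap('wrist','w1.png')
E
```

```text
[ 1.11315264 -0.17416937  0.50409517  0.83834113  0.74950835  0.50882269] [-0.04934911 -0.01377917 -0.00065013 -0.03327443 -0.02173363  0.00566982
  0.00637485  0.00392182 -0.0050205   0.00081315 -0.00017417  0.0001041
  0.00083834  0.00034951  0.00025882]
[-0. -0. -0.]
[-0. -0.  0.]
[-0.  0. -0.]
```

View pics/w1.png

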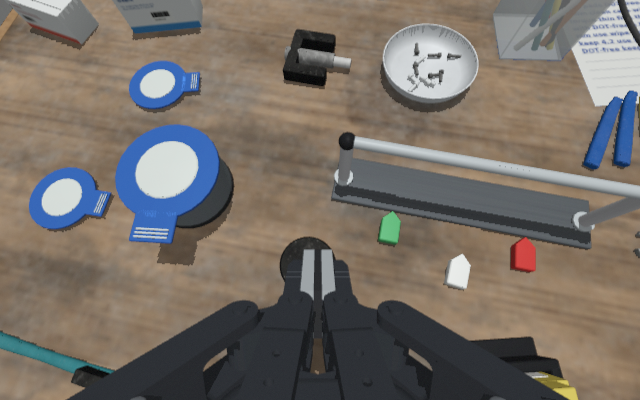

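The wrist view shows the lid at (167,180) with its tongue end at (150,235), green (389,229), red (523,255), the rail (347,140)-(640,190), the jar under the fingers at (308,258), and the tag holder at (500,370).

```bash
sed -i 's/d1,a1,L2,a3,L3,Lt=p/d1,a1,L2,a3,L3,Lt,dy=p/; s/B@\[a3,0,L3\]/B@[a3,dy,L3]/; s/.4,.25\]/.4,.25,0]/g' kin.py; python3 kin.py
python3 - <<'E'
from h import *
from kin import *
p=fit().x
th=np.radians(48)
w1=W2C('wrist')
print('lid',onz('wrist',167,172,.067,w1),'tongue end mid low',onz('wrist',150,240,.063,w1))
for a in(0,12,25):
  for thd in(35,45,55,65):
    for z in(.05,.09):
      q,e=ik(np.array([.485,.155,z]),toolR(np.radians(a),np.radians(thd)),p,[.1,-.5,2,0,1,1.4])
      print(a,thd,z,np.round(q,2),np.round(np.abs(e).max(),4))
E
```

```text
[ 0.31977185 -0.00078913  0.369209    0.06340065  0.55424936  0.36474335
  0.05119768] [-3.55376456e-05 -8.48198101e-06  5.80559705e-06  4.17251555e-05
  8.18188009e-06 -3.24789069e-05 -1.76670160e-05  7.76244939e-06
  2.66536047e-05  1.97718506e-05 -7.89130846e-07 -3.07910008e-05
  6.34006491e-05  1.54249363e-04  1.14743346e-04  5.11976833e-05]
[-0. -0. -0.]
[-0. -0.  0.]
[-0.  0. -0.]
lid [0.56565454 0.17150136 0.067     ] tongue end mid low [0.49351351 0.16403573 0.063     ]
0 35 0.05 [ 0.35 -0.43  2.47 -0.38  0.55  2.19] 0.0
0 35 0.09 [ 0.35 -0.53  2.45 -0.32  0.66  2.12] 0.0
0 45 0.05 [ 0.44 -0.39  2.5  -0.75  0.49  2.6 ] 0.0604
0 45 0.09 [ 0.45 -0.52  2.5  -0.63  0.59  2.47] 0.051
0 55 0.05 [ 0.43 -0.39  2.5  -0.78  0.45  2.6 ] 0.2066
0 55 0.09 [ 0.48 -0.49  2.5  -0.77  0.56  2.6 ] 0.1732
0 65 0.05 [ 0.41 -0.38  2.5  -0.82  0.41  2.6 ] 0.353
0 65 0.09 [ 0.46 -0.49  2.5  -0.81  0.53  2.6 ] 0.3186
12 35 0.05 [ 0.21 -0.48  2.5  -0.    0.52  1.57] 0.0069
12 35 0.09 [ 0.21 -0.6   2.49  0.    0.64  1.57] 0.0
12 45 0.05 [ 0.26 -0.44  2.5  -0.17  0.43  1.77] 0.1212
12 45 0.09 [ 0.25 -0.58  2.5  -0.11  0.55  1.7 ] 0.1139
12 55 0.05 [ 0.42 -0.34  2.5  -0.87  0.37  2.57] 0.1872
12 55 0.09 [ 0.37 -0.51  2.5  -0.48  0.47  2.13] 0.2096
12 65 0.05 [ 0.39 -0.33  2.5  -0.92  0.3   2.6 ] 0.3281
12 65 0.09 [ 0.46 -0.44  2.5  -0.89  0.45  2.6 ] 0.2992
25 35 0.05 [ 0.05 -0.48  2.5   0.4   0.59  0.91] 0.0044
25 35 0.09 [ 0.05 -0.59  2.49  0.34  0.7   0.98] 0.0
25 45 0.05 [-0.01 -0.44  2.5   0.62  0.56  0.66] 0.114
25 45 0.09 [-0.01 -0.57  2.5   0.51  0.66  0.79] 0.108
25 55 0.05 [-0.18 -0.32  2.5   1.08  0.65  0.08] 0.1624
25 55 0.09 [-0.14 -0.49  2.5   0.83  0.7   0.4 ] 0.1911
25 65 0.05 [-0.48  0.24  2.5   1.83  1.11 -1.07] 0.2241
25 65 0.09 [-0.46 -0.1   2.5   1.5   1.02 -0.59] 0.2941
```

Run:
```python
from h import *
a=cv2.imread('pics/w1.png')[110:280,90:260];b=cv2.imread('pics/s0.png')[195:275,220:320]
a=cv2.resize(a,(510,510),interpolation=3);b=cv2.resize(b,None,fx=2.8,fy=2.8,interpolation=3)
a=cv2.convertScaleAbs(a,alpha=1.6,beta=30);b=cv2.convertScaleAbs(b,alpha=1.6,beta=30)
o=np.zeros((510,800,3),np.uint8);o[:,:510]=a;o[:b.shape[0],515:515+b.shape[1]]=b[:, :285]
cv2.imwrite('pics/pc.png',o)
```

```text
(no output)
```

View pics/pc.png

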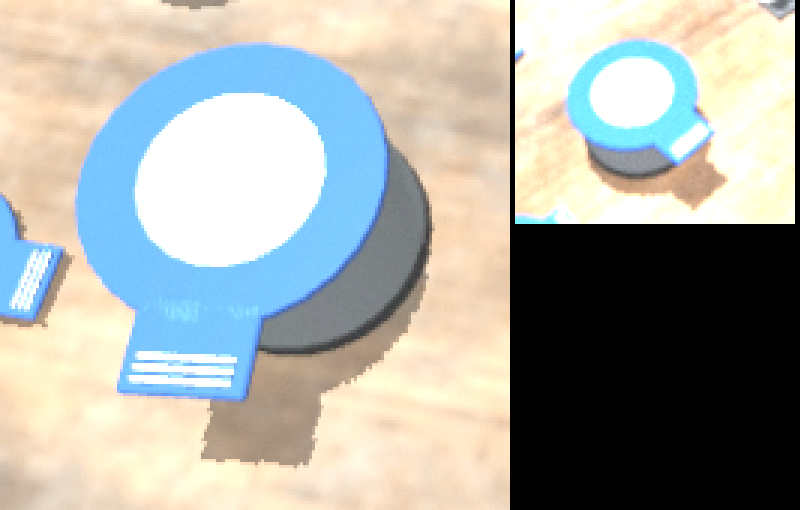

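```bash
cat > pot.py <<'E'
from h import *
def circ(P,rfix=None):
    f=lambda c:np.hypot(P[:,0]-c[0],P[:,1]-c[1])-(c[2] if rfix is None else rfix)
    s=least_squares(f,[P[:,0].mean()+.03,P[:,1].mean()+.03,.05]);return s.x,np.abs(s.fun).max()
from scipy.optimize import least_squares
E
python3 - <<'E'
from pot import *
w=W2C('wrist')
im=cv2.imread('pics/w1.png')
c=np.array([(431,230),(427,260),(413,290),(391,315),(361,337),(331,349),(300,353),(265,349)])/3-[.5,.5]+[90,110]+.2
P=np.array([onz('wrist',u,v,0.0,w)[:2] for u,v in c])
print('foot free',circ(P));print('r50',circ(P,.05))
h=cv2.cvtColor(im,cv2.COLOR_BGR2HSV);b=cv2.inRange(h,(100,130,60),(125,255,255))
k,l=cv2.connectedComponents(b);m=(l==l[200,130]).astype(np.uint8)
ct=max(cv2.findContours(m,0,1)[0],key=cv2.contourArea)[:,0]
# lid: upper half of outline is top rim; lower is bottom rim: use upper-left pts
for z,sel in((.065,ct[:,1]<175),(.0625,ct[:,1]>0)):
    Q=np.array([onz('wrist',u,v,z,w)[:2] for u,v in ct[sel]]);
    cc=np.array([.567,.1715]);
    for _ in range(4):
        g=np.linalg.norm(Q-cc,axis=1)<.0595;x,e=circ(Q[g],.056);cc=x[:2]
    print('lid',z,cc,circ(Q[g])[0],e)
ys,xs=np.nonzero((cv2.inRange(h,(0,0,180),(180,60,255))>0)&(np.hypot(*np.indices(m.shape)-np.array([172,167])[:,None,None])<36))
print('white',onz('wrist',xs.mean(),ys.mean(),.067,w))
# tongue end corners (bottom edge)
for u,v in((117,392),(246,400),(133,310),(262,318)): print(onz('wrist',u/3+89.5,v/3+109.5,.063,w))
E
```

```text
foot free (array([0.5728323 , 0.17083081, 0.04920812]), np.float64(0.00019776450266761197))
r50 (array([0.57342105, 0.171559  , 0.05      ]), np.float64(0.000430986666348665))
lid 0.065 [0.67566272 0.19343902] [353.38593833  62.00661315 358.14049353] 0.004991746290448851
lid 0.0625 [0.56996204 0.17522724] [0.57006496 0.17523818 0.05555391] 0.0033771271529308908
white [0.5685368  0.17332567 0.067     ]
[0.48903254 0.18532662 0.063     ]
[0.49511461 0.14175838 0.063     ]
[0.51691149 0.19135319 0.063     ]
[0.52295726 0.14644614 0.063     ]
```

Run:
```python
from h import *
from kin import *
p=fit().x
a=np.radians(8)
for P,th in(([.501,.164,.12],0),([.501,.164,.042],0),([.507,.165,.075],-.22)):
    q,e=ik(np.array(P),toolR(a,th),p,[.2,-.3,2,0,1.3,1.5]);print(np.round(q,2),np.abs(e).max().round(4))
rel([.501,.164,.13],toolR(a,0))
```

```text
[0.22 0.02 1.81 0.   1.31 1.65] 0.0
[0.22 0.12 1.87 0.   1.16 1.65] 0.0
[0.21 0.3  1.61 0.02 1.46 1.64] 0.0
shift [ -10.5 -166.5  102.6] rot [ -3.2 -38.2   3.2] t 1.45
```

```bash
python3 -m creep '[{"dx":0,"dy":-40,"dz":20,"ax":-1,"ay":-8,"az":1,"jaw":0},{"dx":0,"dy":-80,"dz":45,"ax":-2,"ay":-16,"az":2,"jaw":-0.48},{"dx":-5,"dy":-120,"dz":70,"ax":-3,"ay":-24,"az":2,"jaw":-0.48},{"dx":-10,"dy":-150,"dz":90,"ax":-3,"ay":-32,"az":3,"jaw":-0.48},{"dx":-10,"dy":-166,"dz":102,"ax":-3,"ay":-38,"az":3,"jaw":-0.48}]'
python3 - <<'E'
from h import *
st();cap('wrist','w2.png');rel([.501,.164,.042],toolR(np.radians(8),0))
E
```

```text
t: 2.08
ee_pos: [0.5006, 0.1657, 0.1293]
ee_rot: [-3.139, 0.002, 0.146]
wrist_force: [0.7, -0.7, 0.2]
width: 0.0634
t 2.075
ee_pos [0.5006 0.1657 0.1293]
ee_rot [-3.139e+00  2.200e-03  1.463e-01]
joints [0.2206 0.0086 1.8056 0.0028 1.3295 1.6444]
wrist_force [ 0.7262 -0.7014  0.2009]
width 0.0634
shift [ 1.   2.7 84.1] rot [-0.2  0.6  0.4] t 2.12
```

View pics/w2.png

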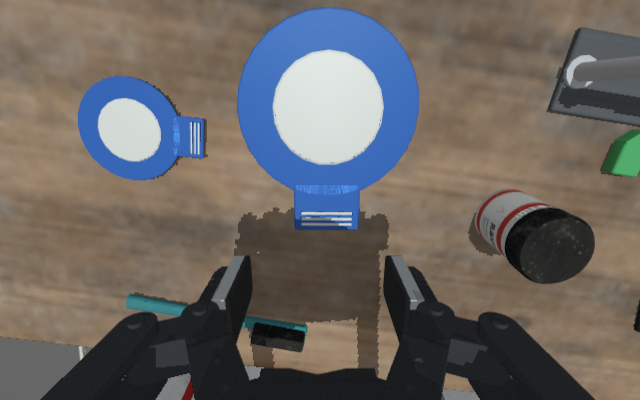

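The wrist view shows the lid disc centred at (328,103), the tongue end at (295..358, 228) and the fingertips at (240,260) and (393,260). I'll measure it accurately from here.

```bash
cat >> pot.py <<'E'
def lid(n,f,seed,zs=.065,pw=None):
    pw=pw or W2C(n)
    im=cv2.imread('pics/'+f);h=cv2.cvtColor(im,cv2.COLOR_BGR2HSV);b=cv2.inRange(h,(100,130,60),(125,255,255))
    k,l=cv2.connectedComponents(b);m=(l==l[seed[1],seed[0]]).astype(np.uint8)
    ct=max(cv2.findContours(m,0,1)[0],key=cv2.contourArea)[:,0]
    Q=np.array([onz(n,u,v,zs,pw)[:2] for u,v in ct]);cc=circ(Q,.056)[0][:2]
    for _ in range(8):
        d=np.linalg.norm(Q-cc,axis=1);g=(d<.059);x,e=circ(Q[g]);cc=x[:2]
    T=Q[d>.066]; w,V=np.linalg.eigh(np.cov(T.T)); far=T[d[d>.066]>.0]
    # tongue sides: direction from centre to mean of extreme corners
    rect=cv2.minAreaRect((T*1e4).astype(np.float32));box=cv2.boxPoints(rect)/1e4
    o=box[np.argsort(-np.linalg.norm(box-cc,axis=1))[:2]];mid=o.mean(0)
    ed=o[0]-o[1];ed=ed if ed[1]>0 else -ed
    print('lid c',np.round(cc,4),'r',round(x[2],4),e.round(4),'tongue end',np.round(mid,4),'f1',np.degrees(np.arctan2(*(cc-mid)[::-1])).round(1),'f2',np.degrees(np.arctan2(-ed[0],ed[1])).round(1),np.linalg.norm(ed))
    return cc,mid
E
python3 - <<'E'
from pot import *
lid('wrist','w2.png',(260,100))
lid('top','t0.png',(218,203))
E
```

```text
lid c [0.57   0.1703] r 0.0543 0.0046 tongue end [0.4926 0.1594] f1 8.0 f2 8.3 0.04302063
lid c [0.5714 0.1703] r 0.0546 0.0033 tongue end [0.4966 0.1425] f1 20.4 f2 -11.1 0.0062742922
```

Run:
```python
from h import *
rel([.502,.1615,.042],toolR(np.radians(8.2),0))
```

```text
shift [ 1.7  5.4 84.1] rot [-0.2  0.6  0.2] t 2.12
```

```bash
python3 -m creep '[{"dx":2,"dy":5,"dz":20,"ax":0,"ay":0.5,"az":0,"jaw":-0.48},{"dx":2,"dy":5,"dz":45,"ax":0,"ay":0.5,"az":0,"jaw":-0.48},{"dx":2,"dy":5,"dz":65,"ax":0,"ay":0.5,"az":0,"jaw":-0.48},{"dx":2,"dy":5,"dz":84,"ax":0,"ay":0.5,"az":0,"jaw":-0.48},{"dx":2,"dy":5,"dz":84,"ax":0,"ay":0.5,"az":0,"jaw":-0.48}]' 25
python3 - <<'E'
from h import *
st();cap('wrist','w3.png');cap('scene','s3.png')
s=cv2.imread('pics/s3.png')[150:300,170:370];cv2.imwrite('pics/s3c.png',cv2.resize(s,None,fx=4,fy=4))
E
```

```text
t: 2.75
ee_pos: [0.5007, 0.1614, 0.0403]
ee_rot: [-3.139, 0.005, 0.146]
wrist_force: [-0.2, -0.6, 0.0]
width: 0.0635
t 2.75
ee_pos [0.5007 0.1614 0.0403]
ee_rot [-3.1387  0.005   0.1457]
joints [0.2121 0.1184 1.8674 0.0036 1.1605 1.6358]
wrist_force [-0.223  -0.5877  0.0458]
width 0.0635
```

View pics/w3.png

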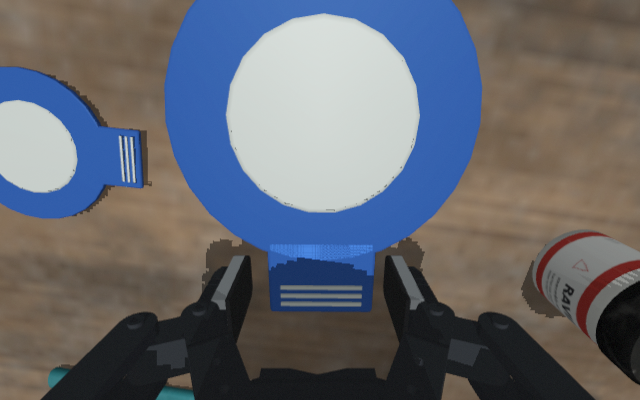

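View pics/s3c.png

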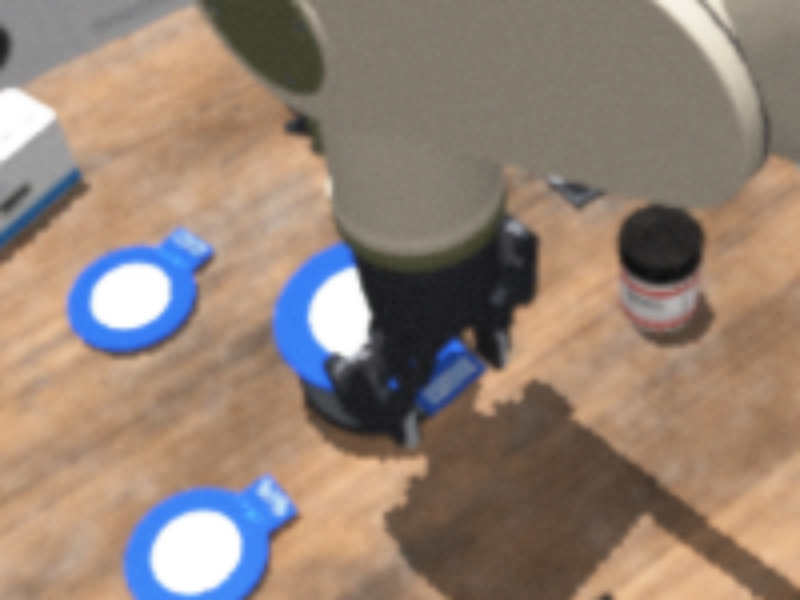

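The fingers at (237,290) and (400,290) straddle the tongue (270..373) squarely, so I close.

```bash
python3 -m creep '[{"dx":0,"dy":0,"dz":0,"jaw":-0.2,"ax":0,"ay":0,"az":0},{"dx":0,"dy":0,"dz":0,"jaw":0,"ax":0,"ay":0,"az":0},{"dx":0,"dy":0,"dz":0,"jaw":0.2,"ax":0,"ay":0,"az":0},{"dx":0,"dy":0,"dz":0,"jaw":0.3,"ax":0,"ay":0,"az":0},{"dx":0,"dy":0,"dz":0,"jaw":0.3,"ax":0,"ay":0,"az":0}]' 25
python3 - <<'E'
from h import *
from pot import *
s=st();cap('wrist','w4.png');lid('wrist','w4.png',(190,130))
# lift plan
f=np.array([np.cos(.1436),np.sin(.1436),0]);u=np.array([0,0,1.])
R0=R.from_euler('xyz',s['ee_rot']).as_matrix();P0=np.array(s['ee_pos'])
for L in(.108,.120):
  piv=P0+f*L; piv[2]=.060
  for ph in(.05,.1,.15,.2,.24):
    ax=np.cross(u,f) # lateral y; rotate so that -f side rises: about +y' positive rot lowers +x -> raises -x
    M=R.from_rotvec(ax*ph).as_matrix()
    P=piv+M@(P0-piv);print(L,ph,np.round(R0.T@(P-P0)*1000,1),np.round(np.degrees(R.from_matrix(R0.T@M@R0).as_rotvec()),1))
E
```

```text
t: 3.48
ee_pos: [0.5034, 0.162, 0.0435]
ee_rot: [-3.138, -0.001, 0.146]
wrist_force: [0.3, -0.2, 5.9]
width: 0.0436
t 3.475
ee_pos [0.5034 0.162  0.0435]
ee_rot [-3.1384e+00 -6.0000e-04  1.4590e-01]
joints [0.2122 0.1155 1.8639 0.0034 1.1614 1.6358]
wrist_force [ 0.3124 -0.2003  5.9476]
width 0.0436
lid c [0.5646 0.1693] r 0.0535 0.0061 tongue end [0.4918 0.1603] f1 7.1 f2 7.0 0.04333061
0.108 0.05 [-0.7 -0.  -5.4] [ 0.  -2.9  0. ]
0.108 0.1 [ -1.1  -0.  -10.9] [ 0.  -5.7  0. ]
0.108 0.15 [ -1.2  -0.1 -16.3] [ 0.  -8.6  0. ]
0.108 0.2 [ -1.1  -0.1 -21.8] [  0.  -11.5   0. ]
0.108 0.24 [ -0.8  -0.1 -26.1] [  0.  -13.8   0. ]
0.12 0.05 [-0.7 -0.  -6. ] [ 0.  -2.9  0. ]
0.12 0.1 [ -1.   -0.  -12.1] [ 0.  -5.7  0. ]
0.12 0.15 [ -1.1  -0.1 -18.1] [ 0.  -8.6  0. ]
0.12 0.2 [ -0.9  -0.1 -24.2] [  0.  -11.5   0. ]
0.12 0.24 [ -0.5  -0.1 -29. ] [  0.  -13.8   0. ]
```

View pics/w4.png

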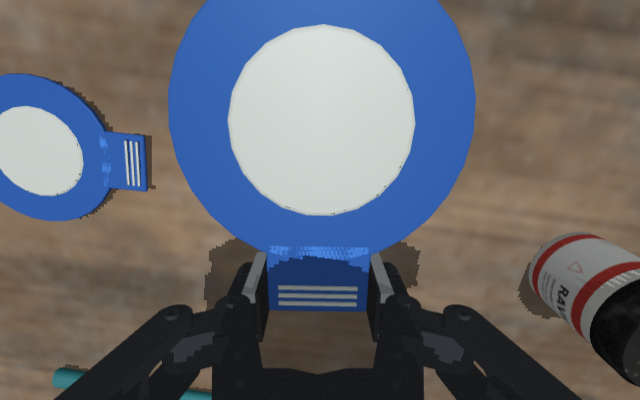

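```bash
python3 -m creep '[{"dx":-0.5,"dy":0,"dz":-5,"jaw":0.3,"ax":0,"ay":-2,"az":0},{"dx":-1,"dy":0,"dz":-10,"jaw":0.3,"ax":0,"ay":-4.5,"az":0},{"dx":-1,"dy":0,"dz":-16,"jaw":0.3,"ax":0,"ay":-7,"az":0},{"dx":-1,"dy":0,"dz":-22,"jaw":0.3,"ax":0,"ay":-9.5,"az":0},{"dx":-1,"dy":0,"dz":-27,"jaw":0.3,"ax":0,"ay":-12,"az":0}]'
python3 - <<'E'
from h import *
from pot import *
s=st();cap('wrist','w5.png');cap('scene','s5.png');cap('top','t5.png')
s=cv2.imread('pics/s5.png')[170:300,190:340];cv2.imwrite('pics/s5c.png',cv2.resize(s,None,fx=4,fy=4))
E
```

```text
t: 4.15
ee_pos: [0.5022, 0.1618, 0.0705]
ee_rot: [-3.138, 0.211, 0.147]
wrist_force: [0.3, 0.4, -1.3]
width: 0.0432
t 4.15
ee_pos [0.5022 0.1618 0.0705]
ee_rot [-3.1382  0.2105  0.1466]
joints [0.2038 0.2772 1.64   0.0155 1.4344 1.6247]
wrist_force [ 0.3242  0.4436 -1.2641]
width 0.0432
```

View pics/w5.png

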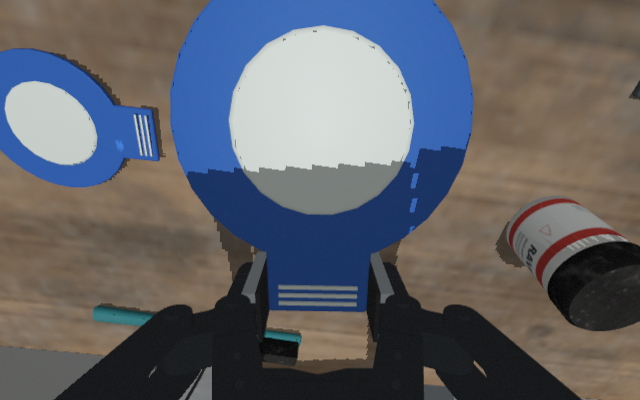

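View pics/s5c.png

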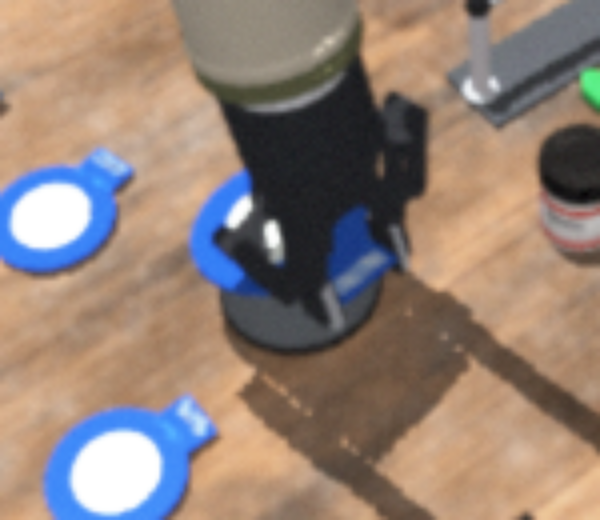

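The lid opened rigidly with the gripper at about 0.21 rad. I'll add about 1.5° so the back edge really presses on the rim, then hold.

```bash
H='[{"dx":0,"dy":0,"dz":0,"jaw":0.3,"ax":0,"ay":-0.5,"az":0},{"dx":0,"dy":0,"dz":0,"jaw":0.3,"ax":0,"ay":-1,"az":0}]'; python3 -m creep '[{"dx":0,"dy":0,"dz":0,"jaw":0.3,"ax":0,"ay":-0.5,"az":0},{"dx":0,"dy":0,"dz":0,"jaw":0.3,"ax":0,"ay":-1,"az":0},{"dx":0,"dy":0,"dz":0,"jaw":0.3,"ax":0,"ay":-1.5,"az":0},{"dx":0,"dy":0,"dz":0,"jaw":0.3,"ax":0,"ay":-1.5,"az":0},{"dx":0,"dy":0,"dz":0,"jaw":0.3,"ax":0,"ay":-1.5,"az":0}]'
python3 -c "
from h import *
st();cap('wrist','w6.png')"
```

```text
t: 4.92
ee_pos: [0.5027, 0.1618, 0.0702]
ee_rot: [-3.138, 0.234, 0.146]
wrist_force: [-0.4, -0.5, 1.2]
width: 0.0433
t 4.925
ee_pos [0.5027 0.1618 0.0702]
ee_rot [-3.1383  0.2344  0.1465]
joints [0.2029 0.302  1.6145 0.0165 1.459  1.6239]
wrist_force [-0.4292 -0.5139  1.1506]
width 0.0433
```

Fz moved from -1.3 to +1.2 N, so the back edge is now pressed on the rim. I hold for more than 2 s.

```bash
python3 -m creep '[{"dx":0,"dy":0,"dz":0,"jaw":0.3},{"dx":0,"dy":0,"dz":0,"jaw":0.3},{"dx":0,"dy":0,"dz":0,"jaw":0.3},{"dx":0,"dy":0,"dz":0,"jaw":0.3},{"dx":0,"dy":0,"dz":0,"jaw":0.3}]'
python3 -m creep '[{"dx":0,"dy":0,"dz":0,"jaw":0.3},{"dx":0,"dy":0,"dz":0,"jaw":0.3},{"dx":0,"dy":0,"dz":0,"jaw":0.3},{"dx":0,"dy":0,"dz":0,"jaw":0.3},{"dx":0,"dy":0,"dz":0,"jaw":0.3}]'
python3 -m creep '[{"dx":0,"dy":0,"dz":0,"jaw":0.3},{"dx":0,"dy":0,"dz":0,"jaw":0.3},{"dx":0,"dy":0,"dz":0,"jaw":0.3},{"dx":0,"dy":0,"dz":0,"jaw":0.3},{"dx":0,"dy":0,"dz":0,"jaw":0.3}]'
python3 -m creep '[{"dx":0,"dy":0,"dz":0,"jaw":0.3},{"dx":0,"dy":0,"dz":0,"jaw":0.3},{"dx":0,"dy":0,"dz":0,"jaw":0.3},{"dx":0,"dy":0,"dz":0,"jaw":0.3},{"dx":0,"dy":0,"dz":0,"jaw":0.3}]'
python3 -c "
from h import *
st();rel([.5040,.1620,.0435],toolR(.146,0))"
```

```text
t 4.975
ee_pos [0.5027 0.1618 0.0702]
ee_rot [-3.1382  0.2344  0.1465]
joints [0.2029 0.302  1.6145 0.0165 1.459  1.6238]
wrist_force [-0.4407 -0.328   1.0991]
width 0.0432
shift [ 7.4  0.1 25.7] rot [-0.2 13.4  0. ] t 4.97invalid input at $[0]: expected keys dx, dy, dz, ax, ay, az, jaw
invalid input at $[0]: expected keys dx, dy, dz, ax, ay, az, jaw
invalid input at $[0]: expected keys dx, dy, dz, ax, ay, az, jaw
invalid input at $[0]: expected keys dx, dy, dz, ax, ay, az, jaw
```

View pics/w6.png

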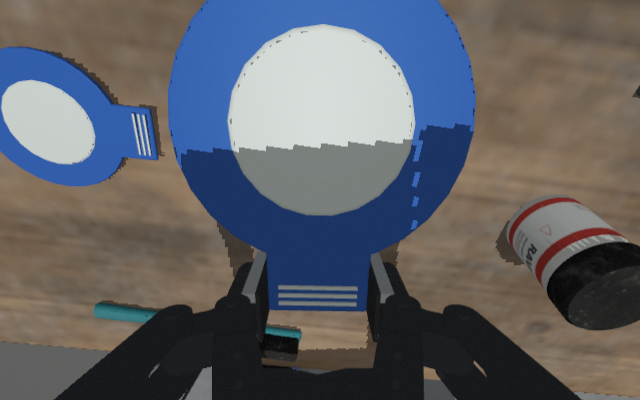

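The picture shows the lid still firm in the jaws, tongue end at (268..367,308). All keys are required, so I retype the hold.

```bash
python3 -m creep '[{"dx":0,"dy":0,"dz":0,"ax":0,"ay":0,"az":0,"jaw":0.3},{"dx":0,"dy":0,"dz":0,"ax":0,"ay":0,"az":0,"jaw":0.3},{"dx":0,"dy":0,"dz":0,"ax":0,"ay":0,"az":0,"jaw":0.3},{"dx":0,"dy":0,"dz":0,"ax":0,"ay":0,"az":0,"jaw":0.3},{"dx":0,"dy":0,"dz":0,"ax":0,"ay":0,"az":0,"jaw":0.3}]'
python3 -m creep '[{"dx":0,"dy":0,"dz":0,"ax":0,"ay":0,"az":0,"jaw":0.3},{"dx":0,"dy":0,"dz":0,"ax":0,"ay":0,"az":0,"jaw":0.3},{"dx":0,"dy":0,"dz":0,"ax":0,"ay":0,"az":0,"jaw":0.3},{"dx":0,"dy":0,"dz":0,"ax":0,"ay":0,"az":0,"jaw":0.3},{"dx":0,"dy":0,"dz":0,"ax":0,"ay":0,"az":0,"jaw":0.3}]'
python3 -m creep '[{"dx":0,"dy":0,"dz":0,"ax":0,"ay":0,"az":0,"jaw":0.3},{"dx":0,"dy":0,"dz":0,"ax":0,"ay":0,"az":0,"jaw":0.3},{"dx":0,"dy":0,"dz":0,"ax":0,"ay":0,"az":0,"jaw":0.3},{"dx":0,"dy":0,"dz":0,"ax":0,"ay":0,"az":0,"jaw":0.3},{"dx":0,"dy":0,"dz":0,"ax":0,"ay":0,"az":0,"jaw":0.3}]'
python3 -c "
from h import *
st();cap('top','t7.png');cap('scene','s7.png');rel([.5040,.1620,.0435],toolR(.146,0))
a=cv2.imread('pics/t7.png')[160:260,190:290];b=cv2.imread('pics/s7.png')[190:270,220:320]
cv2.imwrite('pics/c7.png',np.hstack([cv2.resize(a,(400,400),interpolation=3),cv2.resize(b,(400,320),interpolation=3).__class__(shape=(0,)) if 0 else cv2.copyMakeBorder(cv2.resize(b,(400,320),interpolation=3),0,80,0,0,0)]))"
```

```text
t: 5.6
ee_pos: [0.5028, 0.1618, 0.0702]
ee_rot: [-3.138, 0.234, 0.147]
wrist_force: [-0.7, 0.5, 1.0]
width: 0.043
t: 6.22
ee_pos: [0.5027, 0.1618, 0.0702]
ee_rot: [-3.138, 0.234, 0.146]
wrist_force: [-0.2, -0.3, 0.6]
width: 0.0433
t: 6.85
ee_pos: [0.5027, 0.1618, 0.0702]
ee_rot: [-3.138, 0.234, 0.146]
wrist_force: [-1.1, 0.4, 1.1]
width: 0.0435
t 6.85
ee_pos [0.5027 0.1618 0.0702]
ee_rot [-3.1382  0.2344  0.1465]
joints [0.2029 0.302  1.6145 0.0166 1.459  1.6238]
wrist_force [-1.0638  0.4372  1.0679]
width 0.0435
shift [ 7.4  0.1 25.7] rot [-0.2 13.4  0. ] t 6.95
```

View pics/c7.png

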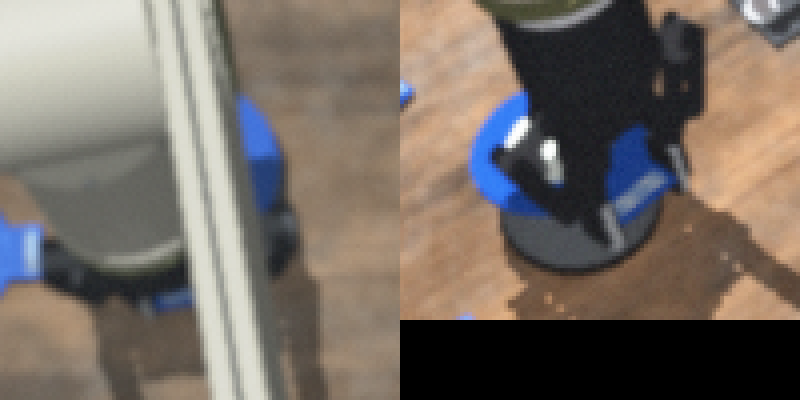

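Run:
```python
from pot import *
b=cv2.imread('pics/s7.png')[225:262,240:292]
cv2.imwrite('pics/c7b.png',cv2.convertScaleAbs(cv2.resize(b,None,fx=15,fy=15,interpolation=cv2.INTER_NEAREST),alpha=1.5,beta=30))
```

```text
(no output)
```

View pics/c7b.png

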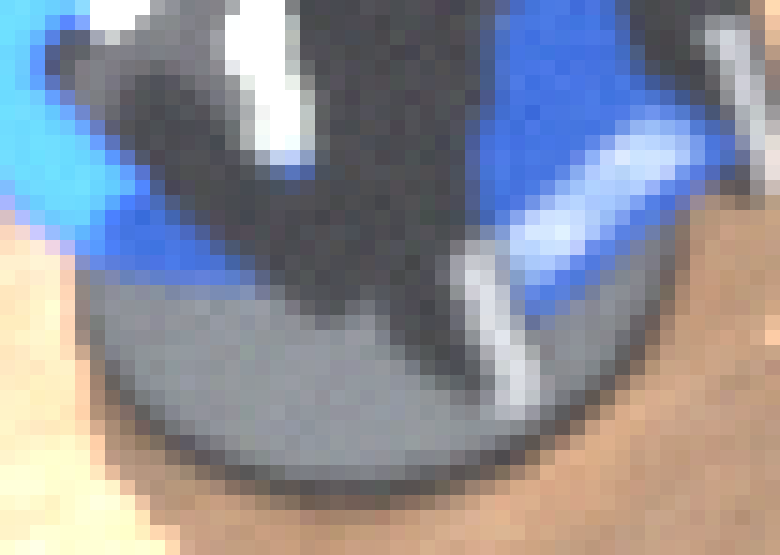

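Run:
```python
from pot import *
c=np.array([(98,400),(130,432),(200,477),(290,502),(350,508),(420,500),(490,480),(560,445),(625,395),(665,345)])/15-.5+[240,225]
P=np.array([onz('scene',u,v,0)[:2] for u,v in c])
print(circ(P),circ(P,.05))
lid('scene','s0.png',(242,232)); lid('top','t0.png',(218,203))
# top: pot check - project pot centre
for P in([.573,.171,0],[.573,.171,.06]): print(proj('scene',P),proj('top',P))
```

```text
(array([0.57812387, 0.1645308 , 0.05603576]), np.float64(0.0002034493632537479)) (array([0.57208962, 0.16849198, 0.05      ]), np.float64(0.0024417344232007185))
lid c [0.5683 0.1711] r 0.0548 0.0031 tongue end [0.49   0.1605] f1 7.7 f2 8.0 0.044767674
lid c [0.5714 0.1703] r 0.0546 0.0033 tongue end [0.4966 0.1425] f1 20.4 f2 -11.1 0.0062742922
[263.764059   241.50524496] [239.74338146 205.82833729]
[260.83059952 228.01674526] [236.35935965 203.32162115]
```

```bash
python3 -c "
from h import *
rel([.5075,.1615,.0435],toolR(.146,0))"
python3 -m creep '[{"dx":1.5,"dy":0.5,"dz":5,"ax":0,"ay":2.5,"az":0,"jaw":0.3},{"dx":4,"dy":1,"dz":10,"ax":0,"ay":5.5,"az":0,"jaw":0.3},{"dx":7,"dy":1.2,"dz":15,"ax":0,"ay":8,"az":0,"jaw":0.3},{"dx":9,"dy":1.2,"dz":20,"ax":0,"ay":11,"az":0,"jaw":0.3},{"dx":11,"dy":1.2,"dz":25,"ax":0,"ay":13.4,"az":0,"jaw":0.3}]'
python3 -c "
from h import *
st();cap('wrist','w8.png')"
```

```text
shift [10.7  1.1 24.9] rot [-0.2 13.4  0. ] t 6.95
t: 7.58
ee_pos: [0.5076, 0.1614, 0.0433]
ee_rot: [-3.138, -0.001, 0.146]
wrist_force: [-4.7, -1.9, 12.9]
width: 0.0433
t 7.575
ee_pos [0.5076 0.1614 0.0433]
ee_rot [-3.1384e+00 -7.0000e-04  1.4570e-01]
joints [0.2094 0.1256 1.8535 0.0034 1.1616 1.6331]
wrist_force [-4.7199 -1.924  12.9001]
width 0.0433
```

View pics/w8.png

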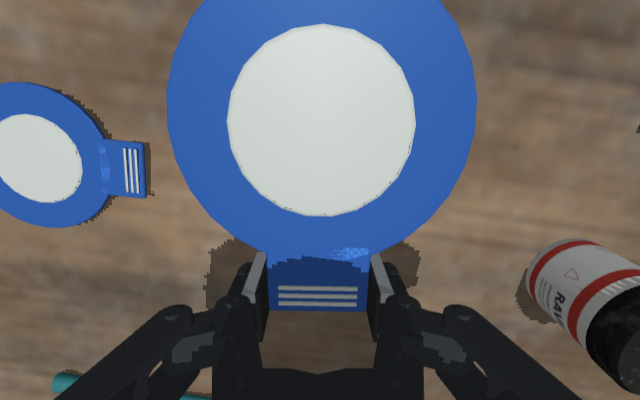

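Lid back down (the lid fills (167..477), tongue still in jaws). Next I ease the press, release, and back off to look.

```bash
python3 -m creep '[{"dx":0,"dy":0,"dz":-1,"ax":0,"ay":0,"az":0,"jaw":0.3},{"dx":0,"dy":0,"dz":-1.5,"ax":0,"ay":0,"az":0,"jaw":0},{"dx":0,"dy":0,"dz":-1.5,"ax":0,"ay":0,"az":0,"jaw":-0.3},{"dx":0,"dy":0,"dz":-1.5,"ax":0,"ay":0,"az":0,"jaw":-0.5},{"dx":0,"dy":0,"dz":-10,"ax":0,"ay":0,"az":0,"jaw":-0.5}]'
python3 -c "
from h import *
from kin import *
st()
p=fit().x
for P,a,th in(([.48,.03,.22],.15,.55),([.48,.30,.22],.15,.55),([.46,.30,.2],-.5,.55)):
    q,e=ik(np.array(P),toolR(a,th),p,[.2,-.3,2,0,1.3,1.5]);print(np.round(q,2),np.abs(e).max().round(4))
    rel(P,toolR(a,th))
"
```

```text
t: 8.25
ee_pos: [0.5067, 0.1612, 0.0525]
ee_rot: [-3.139, -0.001, 0.146]
wrist_force: [0.1, 0.1, 0.3]
width: 0.0643
t 8.25
ee_pos [0.5067 0.1612 0.0525]
ee_rot [-3.1387e+00 -6.0000e-04  1.4590e-01]
joints [0.2095 0.1102 1.8511 0.0031 1.1795 1.6333]
wrist_force [0.1142 0.1407 0.2609]
width 0.0643
[-0.17 -0.81  2.35  0.19  1.09  1.21] 0.0
shift [ -45.4  125.4 -167.8] rot [-0.1 31.5 -0.3] t 8.25
[ 0.62 -0.41  2.1  -0.29  0.97  2.15] 0.0
shift [  -6.2 -141.7 -167.1] rot [-0.1 31.5 -0.3] t 8.25
[ 0.65 -0.22  1.93 -0.31  1.2   2.6 ] 0.1697
shift [ -26.  -144.6 -147.1] rot [-10.3  30.4  36. ] t 8.25
```

```bash
python3 -m creep '[{"dx":0,"dy":0,"dz":-50,"ax":0,"ay":0,"az":0,"jaw":-0.5},{"dx":0,"dy":-30,"dz":-95,"ax":0,"ay":8,"az":0,"jaw":-0.2},{"dx":0,"dy":-70,"dz":-130,"ax":0,"ay":16,"az":0,"jaw":0},{"dx":-5,"dy":-110,"dz":-150,"ax":0,"ay":24,"az":0,"jaw":0},{"dx":-6,"dy":-140,"dz":-166,"ax":0,"ay":31,"az":0,"jaw":0}]'
python3 -c "
from h import *
st();cap('wrist','w9.png');rel([.48,.03,.22],toolR(.15,.55))"
```

```text
t: 8.88
ee_pos: [0.4803, 0.3, 0.222]
ee_rot: [-3.135, -0.549, 0.143]
wrist_force: [0.3, 0.5, 0.1]
width: 0.0426
t 8.875
ee_pos [0.4803 0.3    0.222 ]
ee_rot [-3.1348 -0.5489  0.1429]
joints [ 0.6178 -0.413   2.0955 -0.2843  0.9773  2.1455]
wrist_force [0.2635 0.5178 0.1246]
width 0.0426
shift [-33.7 270.2 -20.5] rot [-0.3 -0.2 -0.3] t 8.93
```

View pics/w9.png

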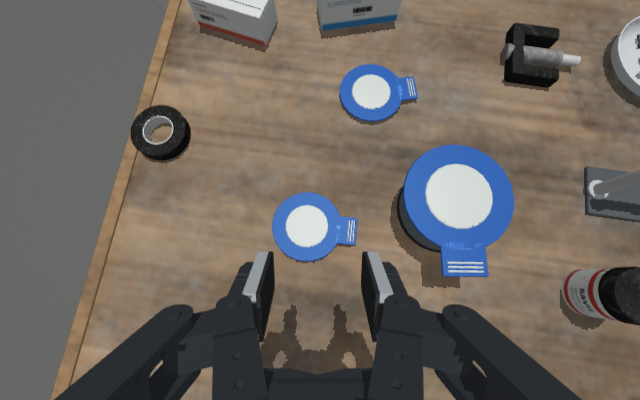

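The lid is flat on the pot at (458,195), with the pot's foot visible to its left at (405,230). Now the view from the right.

```bash
python3 -c "
from h import *
import pickle
pickle.dump(W2C('wrist'),open('w9.pkl','wb'))"
python3 -m creep '[{"dx":-5,"dy":55,"dz":-4,"ax":0,"ay":0,"az":0,"jaw":-0.5},{"dx":-10,"dy":110,"dz":-8,"ax":0,"ay":0,"az":0,"jaw":-0.5},{"dx":-18,"dy":165,"dz":-12,"ax":0,"ay":0,"az":0,"jaw":-0.5},{"dx":-26,"dy":220,"dz":-16,"ax":0,"ay":0,"az":0,"jaw":-0.5},{"dx":-34,"dy":270,"dz":-20,"ax":0,"ay":0,"az":0,"jaw":-0.5}]'
python3 -c "
from h import *
st();cap('wrist','w10.png')
import pickle
pickle.dump(W2C('wrist'),open('w10.pkl','wb'))
a=cv2.imread('pics/w9.png')[140:290,385:525];
im=cv2.imread('pics/w10.png')
b=im[60:300,60:340]
cv2.imwrite('pics/c9.png',cv2.convertScaleAbs(cv2.resize(a,None,fx=4,fy=4,interpolation=3),alpha=1.6,beta=30))
cv2.imwrite('pics/c10.png',im)"
```

```text
t: 9.55
ee_pos: [0.4798, 0.0286, 0.2205]
ee_rot: [-3.133, -0.556, 0.145]
wrist_force: [0.4, -0.5, -0.2]
width: 0.064
t 9.55
ee_pos [0.4798 0.0286 0.2205]
ee_rot [-3.1329 -0.556   0.1447]
joints [-0.1857 -0.8214  2.3517  0.2037  1.0909  1.1918]
wrist_force [ 0.3699 -0.4674 -0.1941]
width 0.064
```

View pics/c9.png

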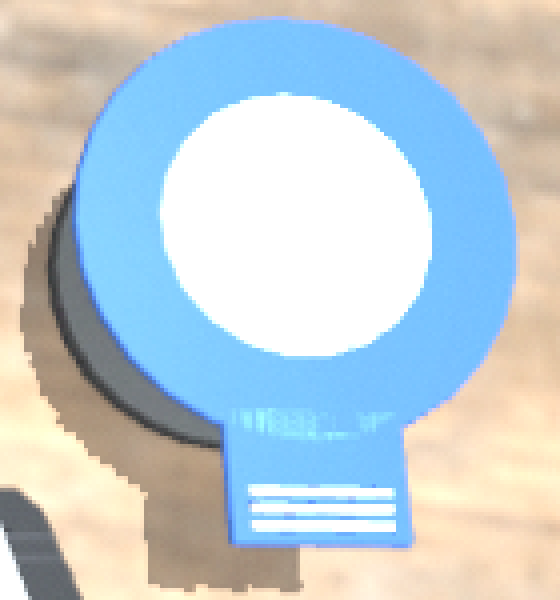

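View pics/c10.png

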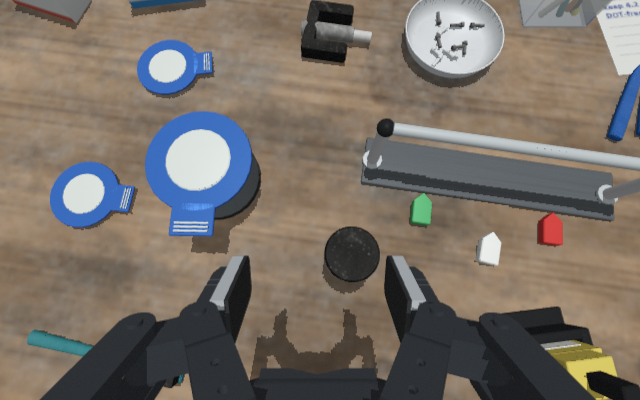

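```bash
python3 -c "
from h import *
a=cv2.imread('pics/w10.png')[105:245,135:275];
cv2.imwrite('pics/c10b.png',cv2.convertScaleAbs(cv2.resize(a,None,fx=4,fy=4,interpolation=3),alpha=1.6,beta=30))"
```

```text
(no output)
```

View pics/c10b.png

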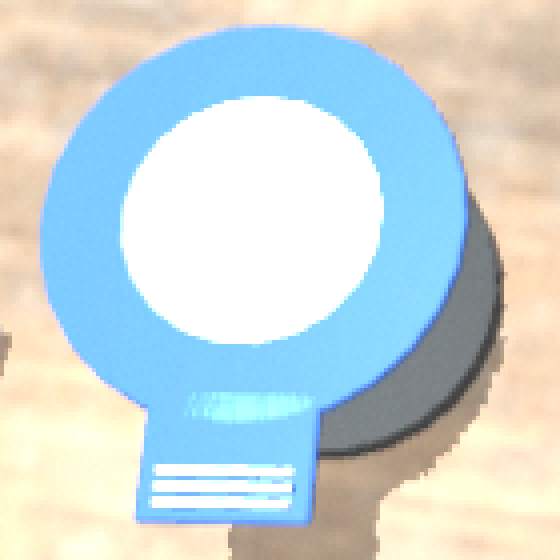

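```bash
cat >> pot.py <<'E'
def lid2(f,seed,pw):
    im=cv2.imread('pics/'+f);h=cv2.cvtColor(im,cv2.COLOR_BGR2HSV);b=cv2.inRange(h,(100,110,50),(125,255,255))
    k,l=cv2.connectedComponents(b);m=(l==l[seed[1],seed[0]]).astype(np.uint8)
    ct=max(cv2.findContours(m,0,1)[0],key=cv2.contourArea)[:,0].astype(float)
    cp=ct.mean(0); ct=ct+ .5*(ct-cp)/np.linalg.norm(ct-cp,axis=1)[:,None]
    cam=np.linalg.inv(pw[1])[:2,3]
    cc=onz('wrist',*cp,.065,pw)[:2]+[.008,0]
    for _ in range(12):
        Q=np.array([onz('wrist',u,v,.065,pw)[:2] for u,v in ct]);near=(Q-cc)@(cam-cc)>0
        Q[near]=np.array([onz('wrist',u,v,.060,pw)[:2] for u,v in ct[near]])
        d=Q-cc;ang=np.degrees(np.arctan2(d[:,1],d[:,0]));r=np.linalg.norm(d,axis=1)
        g=(np.abs((ang-188+180)%360-180)>32)
        x,e=circ(Q[g]);cc=x[:2]
    ys,xs=np.nonzero(cv2.inRange(h,(0,0,150),(180,60,255))>0)
    P=proj('wrist',[*cc,.066],pw);R_=0.04*326/np.linalg.norm(np.linalg.inv(pw[1])[:3,3]-[*cc,.066])
    s=np.hypot(xs-P[0],ys-P[1])<R_*1.0
    print('lid',np.round(x,4),e.round(4),'white',np.round(onz('wrist',xs[s].mean(),ys[s].mean(),.0665,pw)[:2],4)); return cc
def foot(c,pw):
    P=np.array([onz('wrist',u,v,0,pw)[:2] for u,v in c]);print('foot',circ(P),circ(P,.05))
E
python3 - <<'E'
from pot import *
import pickle
p9=pickle.load(open('w9.pkl','rb'));p10=pickle.load(open('w10.pkl','rb'))
lid2('w9.png',(415,200),p9);foot(np.array([(50,260),(54,310),(74,357),(109,397),(149,427),(190,444),(215,447)])/4-.375+[385,140],p9)
lid2('w10.png',(155,165),p10);foot(np.array([(500,300),(489,345),(466,386),(431,421),(391,444),(350,456),(325,457)])/4-.375+[135,105],p10)
E
```

```text
lid [0.5742 0.1731 0.0556] 0.0011 white [0.5729 0.1732]
foot (array([-764.66093011,  683.96699867, 1026.19379781]), np.float64(0.00846022825135151)) (array([0.50736198, 0.22726977, 0.05      ]), np.float64(0.014974252022775067))
lid [0.5754 0.161  0.0553] 0.0011 white [0.5744 0.1604]
foot (array([0.57500563, 0.15895605, 0.05121553]), np.float64(0.00017979824822613594)) (array([0.57414138, 0.15787468, 0.05      ]), np.float64(0.00031670461158556096))
```

```bash
sed -i 's/\[P\[:,0\].mean()+.03,P\[:,1\].mean()+.03,.05\]/[.572,.170,.05]/' pot.py
python3 - <<'E'
from pot import *
import pickle
p9=pickle.load(open('w9.pkl','rb'));p10=pickle.load(open('w10.pkl','rb'))
for dz in(0,):
  lid2('w9.png',(415,200),p9);foot(np.array([(50,260),(54,310),(74,357),(109,397),(149,427),(190,444),(215,447)])/4-.375+[385,140],p9)
  lid2('w10.png',(155,165),p10)
s=readout.observe();print(s['ee_pos'],s['t'])
cap('wrist','w11.png');pickle.dump(W2C('wrist'),open('w11.pkl','wb'))
p11=W2C('wrist');a=lid2('w11.png',(155,165),p11)
E
python3 -c "
from h import *
a=cv2.imread('pics/w11.png')[105:245,135:275];
cv2.imwrite('pics/c11b.png',cv2.convertScaleAbs(cv2.resize(a,None,fx=4,fy=4,interpolation=3),alpha=1.6,beta=30))
cap('scene','s11.png');cap('top','t11.png')"
```

```text
lid [0.5742 0.1731 0.0556] 0.0011 white [0.5729 0.1732]
foot (array([0.5741498 , 0.16883459, 0.0515392 ]), np.float64(0.0004145631329331642)) (array([0.57282952, 0.1700088 , 0.05      ]), np.float64(0.0006342617013943772))
lid [0.5754 0.161  0.0553] 0.0011 white [0.5744 0.1604]
[0.47995372 0.02124585 0.22025924] 9.6
lid [0.5752 0.1726 0.0555] 0.0015 white [0.5742 0.172 ]
```

```bash
python3 -c "
from h import *
rel([.507,.1612,.11],toolR(.146,0))"
```

```text
shift [ -19.7 -126.8  118.5] rot [ -0.4 -31.8  -0.3] t 9.75
```

View pics/t11.png

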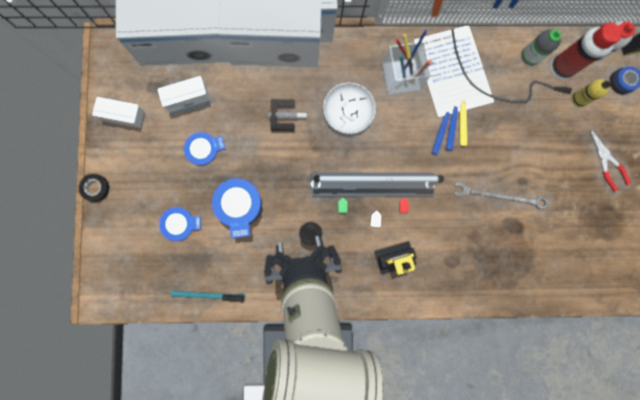

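View pics/s11.png

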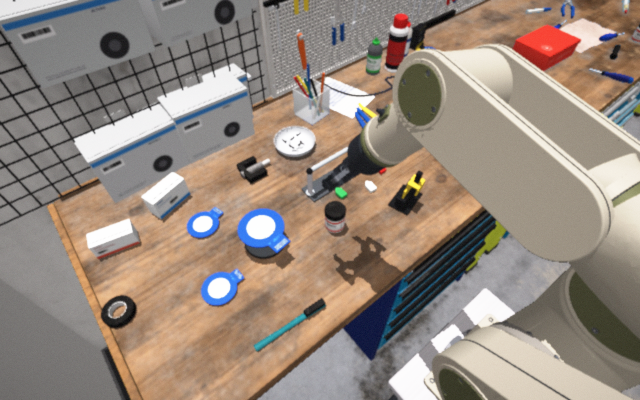

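Both views show the lid flat on the pot (top (236,203); scene (262,232)). The wrist views put it about 2–3 mm too far left, so I regrip and nudge.

```bash
python3 -m creep '[{"dx":-5,"dy":-35,"dz":10,"ax":0,"ay":-7,"az":0,"jaw":-0.5},{"dx":-10,"dy":-70,"dz":30,"ax":0,"ay":-14,"az":0,"jaw":-0.5},{"dx":-15,"dy":-100,"dz":60,"ax":0,"ay":-21,"az":0,"jaw":-0.5},{"dx":-20,"dy":-120,"dz":90,"ax":0,"ay":-28,"az":0,"jaw":-0.5},{"dx":-20,"dy":-127,"dz":118,"ax":0,"ay":-32,"az":0,"jaw":-0.5}]'
python3 -m creep '[{"dx":0,"dy":0,"dz":0,"ax":0,"ay":0,"az":0,"jaw":-0.5},{"dx":0,"dy":0,"dz":0,"ax":0,"ay":0,"az":0,"jaw":-0.5},{"dx":0,"dy":0,"dz":0,"ax":0,"ay":0,"az":0,"jaw":-0.5},{"dx":0,"dy":0,"dz":0,"ax":0,"ay":0,"az":0,"jaw":-0.5},{"dx":0,"dy":0,"dz":0,"ax":0,"ay":0,"az":0,"jaw":-0.5}]'
python3 -c "
from h import *
st();cap('wrist','w12.png')
from pot import *
lid2('w12.png',(270,60),W2C('wrist'))
rel([.507,.1612,.045],toolR(.146,0))"
```

```text
t: 10.38
ee_pos: [0.5062, 0.1657, 0.1091]
ee_rot: [-3.134, 0.007, 0.15]
wrist_force: [-0.6, 0.4, 1.6]
width: 0.0639
t: 11.0
ee_pos: [0.5065, 0.1655, 0.1103]
ee_rot: [-3.134, 0.005, 0.149]
wrist_force: [-0.4, 0.0, 0.6]
width: 0.0639
t 11.0
ee_pos [0.5065 0.1655 0.1103]
ee_rot [-3.1337  0.0051  0.1493]
joints [0.2139 0.0456 1.8044 0.0085 1.2962 1.6331]
wrist_force [-0.4191  0.0279  0.6401]
width 0.0639
lid [0.5749 0.1704 0.0561] 0.0011 white [0.5762 0.1703]
shift [ 0.2  4.8 65. ] rot [-0.5  0.3  0.2] t 11.05
```

View pics/w12.png

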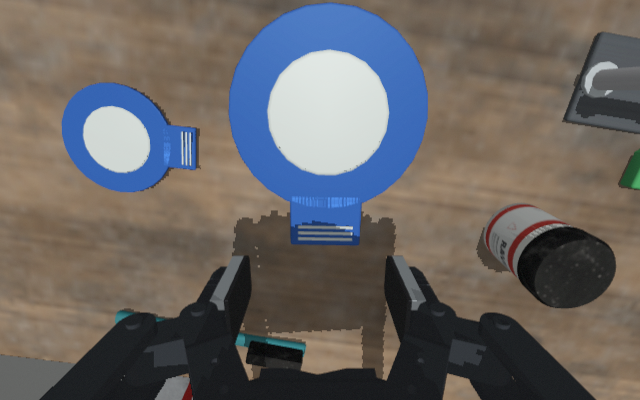

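```bash
python3 -m creep '[{"dx":0,"dy":4.8,"dz":20,"ax":0,"ay":0,"az":0,"jaw":-0.5},{"dx":0,"dy":4.8,"dz":45,"ax":0,"ay":0,"az":0,"jaw":-0.5},{"dx":0,"dy":4.8,"dz":65,"ax":0,"ay":0,"az":0,"jaw":-0.5},{"dx":0,"dy":4.8,"dz":65,"ax":0,"ay":0,"az":0,"jaw":-0.3},{"dx":0,"dy":4.8,"dz":65,"ax":0,"ay":0,"az":0,"jaw":0}]'
python3 -m creep '[{"dx":0,"dy":0,"dz":0,"ax":0,"ay":0,"az":0,"jaw":0.2},{"dx":0,"dy":0,"dz":0,"ax":0,"ay":0,"az":0,"jaw":0.3},{"dx":0,"dy":0,"dz":0,"ax":0,"ay":0,"az":0,"jaw":0.3},{"dx":0,"dy":0,"dz":0,"ax":0,"ay":0,"az":0,"jaw":0.3},{"dx":0,"dy":0,"dz":0,"ax":0,"ay":0,"az":0,"jaw":0.3}]'
python3 -c "
from h import *
st()"
```

```text
t: 11.68
ee_pos: [0.5073, 0.1611, 0.0459]
ee_rot: [-3.134, 0.005, 0.149]
wrist_force: [-0.1, 0.9, 0.8]
width: 0.0431
t: 12.3
ee_pos: [0.5073, 0.1612, 0.0459]
ee_rot: [-3.134, 0.005, 0.149]
wrist_force: [-0.0, 0.1, -0.5]
width: 0.0432
t 12.3
ee_pos [0.5073 0.1612 0.0459]
ee_rot [-3.1336  0.0046  0.149 ]
joints [0.2056 0.1252 1.8484 0.0089 1.1722 1.6239]
wrist_force [-0.0116  0.056  -0.4551]
width 0.0432
```

Gripped (0.0432) with no load. I nudge about 1 mm back and 3 mm right.

```bash
python3 -m creep '[{"dx":-0.5,"dy":1,"dz":0,"ax":0,"ay":0,"az":0,"jaw":0.3},{"dx":-1,"dy":2,"dz":0,"ax":0,"ay":0,"az":0,"jaw":0.3},{"dx":-1,"dy":3,"dz":0,"ax":0,"ay":0,"az":0,"jaw":0.3},{"dx":-1,"dy":3,"dz":0,"ax":0,"ay":0,"az":0,"jaw":0.3},{"dx":-1,"dy":3,"dz":0,"ax":0,"ay":0,"az":0,"jaw":0.3}]'
python3 -m creep '[{"dx":0,"dy":0,"dz":0,"ax":0,"ay":0,"az":0,"jaw":0},{"dx":0,"dy":0,"dz":0,"ax":0,"ay":0,"az":0,"jaw":-0.3},{"dx":0,"dy":0,"dz":0,"ax":0,"ay":0,"az":0,"jaw":-0.5},{"dx":0,"dy":0,"dz":-20,"ax":0,"ay":0,"az":0,"jaw":-0.5},{"dx":0,"dy":0,"dz":-60,"ax":0,"ay":0,"az":0,"jaw":-0.5}]'
python3 -c "
from h import *
st();rel([.48,.04,.22],toolR(.15,.55))"
```

```text
t: 12.92
ee_pos: [0.5068, 0.158, 0.0459]
ee_rot: [-3.134, 0.005, 0.149]
wrist_force: [0.7, 0.2, -0.8]
width: 0.0435
t: 13.55
ee_pos: [0.5054, 0.1572, 0.1046]
ee_rot: [-3.134, 0.009, 0.149]
wrist_force: [-0.2, -0.1, -0.2]
width: 0.0642
t 13.55
ee_pos [0.5054 0.1572 0.1046]
ee_rot [-3.1339  0.009   0.149 ]
joints [0.1991 0.0461 1.8151 0.0084 1.2891 1.6186]
wrist_force [-0.1601 -0.1241 -0.2308]
width 0.0642
shift [ -43.5  111.3 -115.9] rot [-0.4 32.  -0.2] t 13.55
```

```bash
python3 -m creep '[{"dx":-5,"dy":20,"dz":-45,"ax":0,"ay":8,"az":0,"jaw":-0.5},{"dx":-20,"dy":55,"dz":-80,"ax":0,"ay":16,"az":0,"jaw":-0.5},{"dx":-35,"dy":90,"dz":-105,"ax":0,"ay":24,"az":0,"jaw":-0.5},{"dx":-43,"dy":111,"dz":-116,"ax":0,"ay":32,"az":0,"jaw":-0.5},{"dx":-43,"dy":111,"dz":-116,"ax":0,"ay":32,"az":0,"jaw":-0.5}]'
python3 -m creep '[{"dx":0,"dy":0,"dz":0,"ax":0,"ay":0,"az":0,"jaw":-0.2},{"dx":0,"dy":0,"dz":0,"ax":0,"ay":0,"az":0,"jaw":-0.2},{"dx":0,"dy":0,"dz":0,"ax":0,"ay":0,"az":0,"jaw":-0.2},{"dx":0,"dy":0,"dz":0,"ax":0,"ay":0,"az":0,"jaw":-0.2},{"dx":0,"dy":0,"dz":0,"ax":0,"ay":0,"az":0,"jaw":-0.2}]'
python3 -c "
from pot import *
import pickle
st();pw=W2C('wrist');cap('wrist','w13.png');cap('scene','s13.png');cap('top','t13.png')
pickle.dump(pw,open('w13.pkl','wb'))
P=proj('wrist',[.573,.17,.065],pw);print(P)
u,v=int(P[0])-70,int(P[1])-50;print(u,v)
lid2('w13.png',(int(P[0])-40,int(P[1])),pw)
a=cv2.imread('pics/w13.png')[v:v+140,u:u+140]
cv2.imwrite('pics/c13.png',cv2.convertScaleAbs(cv2.resize(a,None,fx=4,fy=4,interpolation=3),alpha=1.6,beta=30))"
```

```text
t: 14.18
ee_pos: [0.4796, 0.0388, 0.2209]
ee_rot: [-3.134, -0.555, 0.142]
wrist_force: [-0.7, 1.3, -0.6]
width: 0.0637
t: 14.8
ee_pos: [0.4796, 0.0391, 0.2205]
ee_rot: [-3.134, -0.553, 0.142]
wrist_force: [-0.5, 0.3, -0.9]
width: 0.0511
t 14.8
ee_pos [0.4796 0.0391 0.2205]
ee_rot [-3.1338 -0.5535  0.1423]
joints [-0.1459 -0.819   2.3497  0.1784  1.0847  1.2393]
wrist_force [-0.5455  0.314  -0.9097]
width 0.0511
[206.81179468 161.39740818]
136 111
lid [0.5744 0.1669 0.0555] 0.0013 white [0.5734 0.1664]
```

View pics/c13.png

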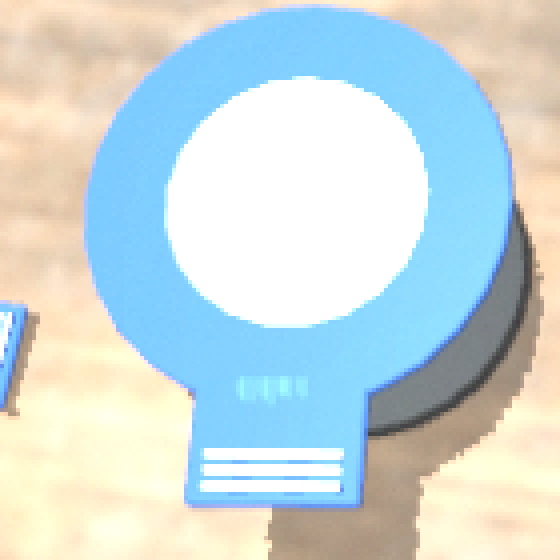

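```bash
python3 -c "
from pot import *
import pickle
pw=pickle.load(open('w13.pkl','rb'))
foot(np.array([(532,262),(529,290),(518,325),(497,360),(466,394),(430,419),(395,432),(372,435)])/4-.375+[136,111],pw)
for f,n,s in(('s13.png','scene',(242,232)),('s0.png','scene',(242,232)),('t13.png','top',(218,203)),('t0.png','top',(218,203))): lid(n,f,s)"
```

```text
foot (array([0.57643091, 0.17030509, 0.05423906]), np.float64(0.00036615865191571423)) (array([0.57385647, 0.166244  , 0.05      ]), np.float64(0.000826734691977006))
lid c [0.5721 0.1683] r 0.0546 0.0029 tongue end [0.4931 0.1573] f1 7.9 f2 8.2 0.045314003
lid c [0.5683 0.1711] r 0.0548 0.0031 tongue end [0.49   0.1605] f1 7.7 f2 8.0 0.044767674
lid c [0.5747 0.1679] r 0.0545 0.0038 tongue end [0.4996 0.1571] f1 8.2 f2 -0.6 0.04110068
lid c [0.5714 0.1703] r 0.0546 0.0033 tongue end [0.4966 0.1425] f1 20.4 f2 -11.1 0.0062742922
```

Lid and pot now agree: scene gives lid (.5721,.1683) and pot (.5721,.1685), and the settled wrist view agrees within about 1 mm. The lid is flat and centred, so next the tag.

Run:
```python
from pot import *
t=cv2.imread('pics/t13.png');s=cv2.imread('pics/s0.png')
a=cv2.resize(t[235:285,365:425],None,fx=8,fy=8,interpolation=3);b=cv2.resize(s[150:220,375:440],None,fx=7,fy=7,interpolation=3)
o=np.zeros((500,960,3),np.uint8);o[:400,:480]=a;o[:490,485:485+455]=b
cv2.imwrite('pics/tag.png',cv2.convertScaleAbs(cv2.resize(o,(800,417)),alpha=1.5,beta=20))
```

```text
(no output)
```

View pics/tag.png

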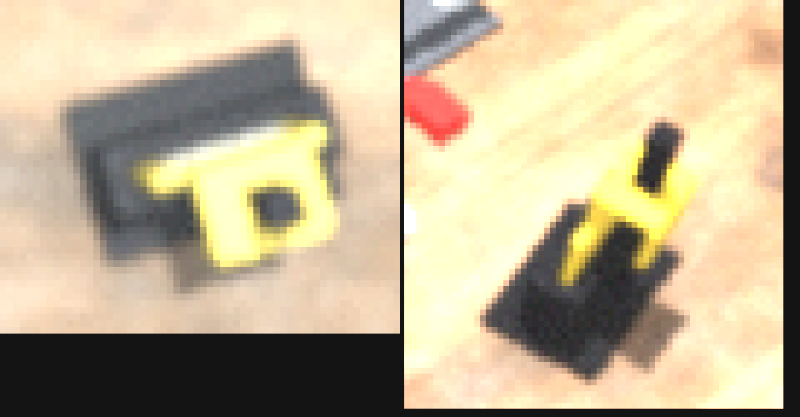

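Run:
```python
from h import *
print(tri((406.2,265.7),'top',(419.8,172),'scene'));print(onz('top',406.2,265.7,.122),onz('scene',419.8,172,.122))
# holder top edge far: crop (65,105)->(300,45)
A=[onz('top',x/6.667+365,y/6.667+235,.042) for x,y in((65,105),(300,45))];d=A[0]-A[1];print(A,np.degrees(np.arctan2(-d[0],d[1])))
rel([.40,-.20,.24],toolR(.22,0))
from kin import *
p=fit().x
for P in([.41,-.2,.24],[.42,-.2,.095],[.616,-.225,.16]): print(np.round(ik(np.array(P),toolR(.22,0),p,[-.4,-.3,2,0,1.3,1])[0],2))
```

```text
(array([ 0.42560298, -0.20587092,  0.12442654]), np.float64(0.004896294124831925))
[ 0.42741129 -0.20477814  0.122     ] [ 0.42512663 -0.20981324  0.122     ]
[array([ 0.46044534, -0.14947307,  0.042     ]), array([ 0.48044616, -0.23285639,  0.042     ])] 13.488472325988429
shift [-85.6 224.6 -77.3] rot [  0.8 -31.8  -4.2] t 14.95
[-0.57 -0.27  1.86  0.    1.56  0.78]
[-0.55 -0.13  2.    0.    1.27  0.8 ]
[-0.43  0.32  1.4   0.    1.42  0.92]
```

```bash
python3 -m creep '[{"dx":-15,"dy":45,"dz":-30,"ax":0,"ay":-7,"az":-1,"jaw":-0.2},{"dx":-35,"dy":95,"dz":-55,"ax":0,"ay":-14,"az":-2,"jaw":-0.2},{"dx":-55,"dy":145,"dz":-70,"ax":0,"ay":-21,"az":-3,"jaw":-0.2},{"dx":-75,"dy":190,"dz":-77,"ax":1,"ay":-28,"az":-4,"jaw":-0.2},{"dx":-86,"dy":225,"dz":-77,"ax":1,"ay":-32,"az":-4,"jaw":-0.2}]'
python3 -m creep '[{"dx":0,"dy":0,"dz":0,"ax":0,"ay":0,"az":0,"jaw":-0.2},{"dx":0,"dy":0,"dz":0,"ax":0,"ay":0,"az":0,"jaw":-0.2},{"dx":0,"dy":0,"dz":0,"ax":0,"ay":0,"az":0,"jaw":-0.2},{"dx":0,"dy":0,"dz":0,"ax":0,"ay":0,"az":0,"jaw":-0.2},{"dx":0,"dy":0,"dz":0,"ax":0,"ay":0,"az":0,"jaw":-0.2}]'
python3 -c "
from h import *
import pickle
st();pickle.dump(W2C('wrist'),open('w14.pkl','wb'));cap('wrist','w14.png')"
```

```text
t: 15.58
ee_pos: [0.3998, -0.2027, 0.2399]
ee_rot: [-3.138, 0.006, 0.216]
wrist_force: [0.5, 1.6, -0.4]
width: 0.0511
t: 16.2
ee_pos: [0.3999, -0.2023, 0.2403]
ee_rot: [-3.138, 0.005, 0.217]
wrist_force: [-0.8, 1.1, 0.6]
width: 0.051
t 16.2
ee_pos [ 0.3999 -0.2023  0.2403]
ee_rot [-3.1383  0.0055  0.2165]
joints [-5.8150e-01 -2.8910e-01  1.8693e+00 -1.6000e-03  1.5676e+00  7.7270e-01]
wrist_force [-0.7517  1.1408  0.5726]
width 0.051
```

View pics/w14.png

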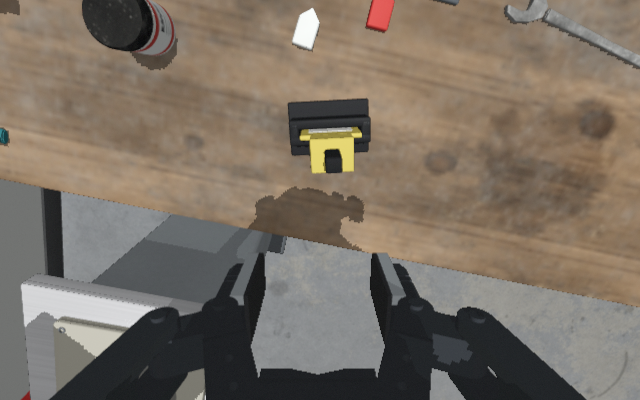

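```bash
python3 -c "
from h import *
a=cv2.imread('pics/w14.png')[85:185,275:385]
cv2.imwrite('pics/c14.png',cv2.convertScaleAbs(cv2.resize(a,None,fx=6,fy=6,interpolation=3),alpha=1.6,beta=30))"
```

```text
(no output)
```

View pics/c14.png

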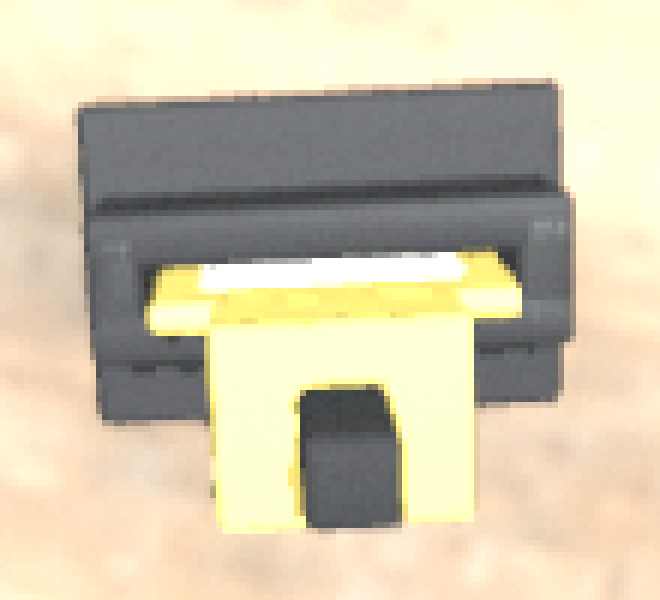

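```bash
python3 -c "
from h import *
import pickle
pw=pickle.load(open('w14.pkl','rb'))
g=lambda x,y,z:onz('wrist',x/6-.42+275,y/6-.42+85,z,pw)
def yaw(a,b): d=a-b; return np.degrees(np.arctan2(-d[0],d[1]))
print('stem top',g(352,480,.122),'w',g(305,480,.122)-g(400,480,.122))
print('holder far edge',yaw(g(80,108,.02),g(558,82,.02)),'bridge',yaw(g(220,532,.088),g(473,522,.088)),'board',yaw(g(150,332,.08),g(520,315,.08)))
print('bridge c',(g(220,532,.088)+g(473,522,.088))/2)
print('stem base far', g(343,385,.088),'stem lower edge top',g(352,526,.122))
"
```

```text
stem top [ 0.42568173 -0.20967411  0.122     ] w [-0.00276649  0.01263032  0.        ]
holder far edge 15.301846037074615 bridge 14.682208633709678 board 14.952044652238024
bridge c [ 0.41129622 -0.21366726  0.088     ]
stem base far [ 0.43266486 -0.20814568  0.088     ] stem lower edge top [ 0.41942926 -0.21114258  0.122     ]
```

```bash
python3 -c "
from h import *
rel([.426,-.2096,.093],toolR(.262,0))"
```

```text
shift [ 24.8  13.1 147. ] rot [-0.2  0.3 -2.6] t 16.25
```

```bash
python3 -m creep '[{"dx":25,"dy":13,"dz":10,"ax":0,"ay":0,"az":-2.6,"jaw":-0.2},{"dx":25,"dy":13,"dz":40,"ax":0,"ay":0,"az":-2.6,"jaw":-0.2},{"dx":25,"dy":13,"dz":70,"ax":0,"ay":0,"az":-2.6,"jaw":-0.2},{"dx":25,"dy":13,"dz":90,"ax":0,"ay":0,"az":-2.6,"jaw":-0.2},{"dx":25,"dy":13,"dz":90,"ax":0,"ay":0,"az":-2.6,"jaw":-0.2}]'
python3 -c "
from h import *
st();cap('wrist','w15.png');rel([.426,-.2096,.093],toolR(.262,0))"
```

```text
t: 16.88
ee_pos: [0.4253, -0.2087, 0.1483]
ee_rot: [-3.135, 0.008, 0.262]
wrist_force: [0.9, 0.0, 0.1]
width: 0.051
t 16.875
ee_pos [ 0.4253 -0.2087  0.1483]
ee_rot [-3.1353  0.008   0.2619]
joints [-5.6320e-01 -1.5100e-01  1.9211e+00 -1.6000e-03  1.3816e+00  7.4600e-01]
wrist_force [0.9465 0.0155 0.0577]
width 0.051
shift [ 0.1  0.6 56.8] rot [-0.3  0.4 -0. ] t 16.93
```

View pics/w15.png

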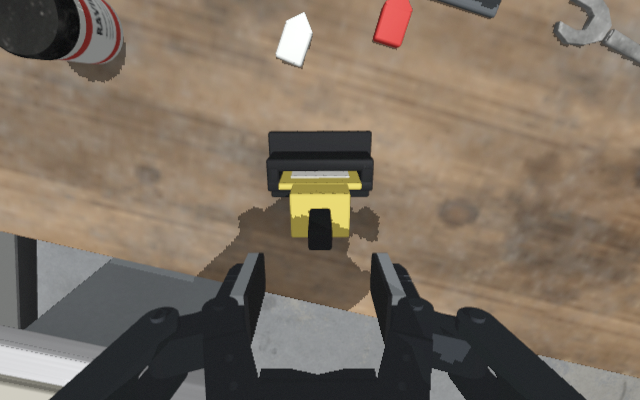

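The stem at (320,228) lies midway between the fingers and square to them. I descend and grip.

```bash
python3 -m creep '[{"dx":0,"dy":0.6,"dz":20,"ax":0,"ay":0,"az":0,"jaw":-0.2},{"dx":0,"dy":0.6,"dz":40,"ax":0,"ay":0,"az":0,"jaw":-0.2},{"dx":0,"dy":0.6,"dz":56,"ax":0,"ay":0,"az":0,"jaw":-0.2},{"dx":0,"dy":0.6,"dz":56,"ax":0,"ay":0,"az":0,"jaw":-0.2},{"dx":0,"dy":0.6,"dz":56,"ax":0,"ay":0,"az":0,"jaw":0.2}]' 40
python3 -c "
from h import *
st();cap('wrist','w16.png')"
```

```text
t: 17.55
ee_pos: [0.4265, -0.21, 0.0948]
ee_rot: [-3.138, 0.005, 0.262]
wrist_force: [-0.6, -0.4, -0.2]
width: 0.035
t 17.55
ee_pos [ 0.4265 -0.21    0.0948]
ee_rot [-3.1379  0.0055  0.262 ]
joints [-5.6430e-01 -9.1800e-02  1.9698e+00 -1.6000e-03  1.2700e+00  7.4510e-01]
wrist_force [-0.5728 -0.414  -0.218 ]
width 0.035
```

View pics/w16.png

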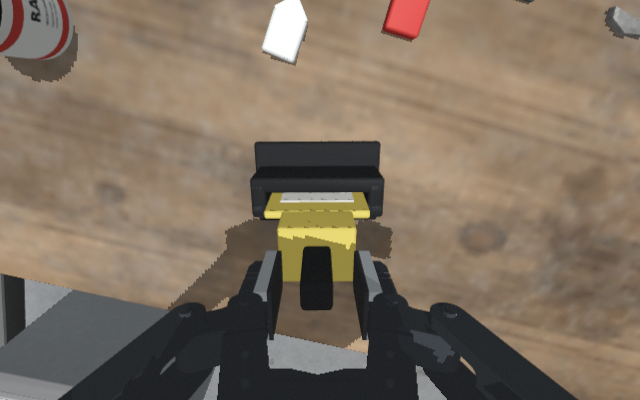

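The stem (300..333, 246..310) is between the pads (270..365). Closing.

```bash
python3 -m creep '[{"dx":0,"dy":0,"dz":0,"ax":0,"ay":0,"az":0,"jaw":0.5},{"dx":0,"dy":0,"dz":0,"ax":0,"ay":0,"az":0,"jaw":0.8},{"dx":0,"dy":0,"dz":0,"ax":0,"ay":0,"az":0,"jaw":0.9},{"dx":0,"dy":0,"dz":0,"ax":0,"ay":0,"az":0,"jaw":0.9},{"dx":0,"dy":0,"dz":0,"ax":0,"ay":0,"az":0,"jaw":0.9}]' 60
python3 -m creep '[{"dx":0,"dy":0,"dz":-8,"ax":0,"ay":0,"az":0,"jaw":0.9},{"dx":0,"dy":0,"dz":-20,"ax":0,"ay":0,"az":0,"jaw":0.9},{"dx":0,"dy":0,"dz":-40,"ax":0,"ay":0,"az":0,"jaw":0.9},{"dx":0,"dy":0,"dz":-65,"ax":0,"ay":0,"az":0,"jaw":0.9},{"dx":0,"dy":0,"dz":-90,"ax":0,"ay":0,"az":0,"jaw":0.9}]' 60
python3 -c "
from h import *
st();cap('wrist','w17.png');cap('scene','s17.png')
cv2.imwrite('pics/s17c.png',cv2.resize(cv2.imread('pics/s17.png')[100:250,290:490],None,fx=4,fy=4,interpolation=3))"
```

```text
t: 18.23
ee_pos: [0.4272, -0.2104, 0.0959]
ee_rot: [-3.139, 0.004, 0.262]
wrist_force: [-1.1, 1.0, 6.3]
width: 0.0131
t: 18.85
ee_pos: [0.4274, -0.2105, 0.1873]
ee_rot: [-3.139, 0.004, 0.262]
wrist_force: [0.7, -1.4, -0.4]
width: 0.0127
t 18.85
ee_pos [ 0.4274 -0.2105  0.1873]
ee_rot [-3.1394  0.0043  0.2619]
joints [-5.6400e-01 -1.8040e-01  1.8744e+00 -1.7000e-03  1.4521e+00  7.4510e-01]
wrist_force [ 0.7247 -1.4218 -0.3885]
width 0.0127
```

View pics/w17.png

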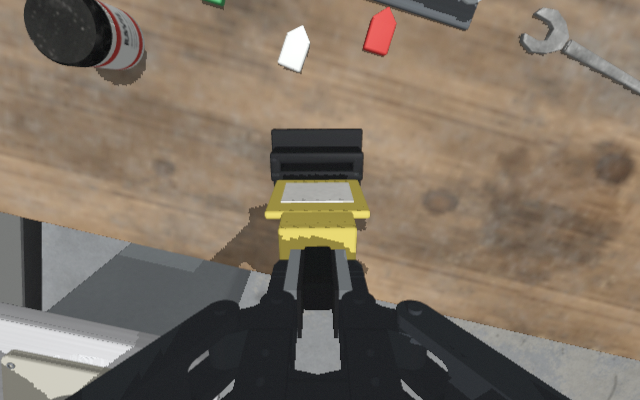

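View pics/s17c.png

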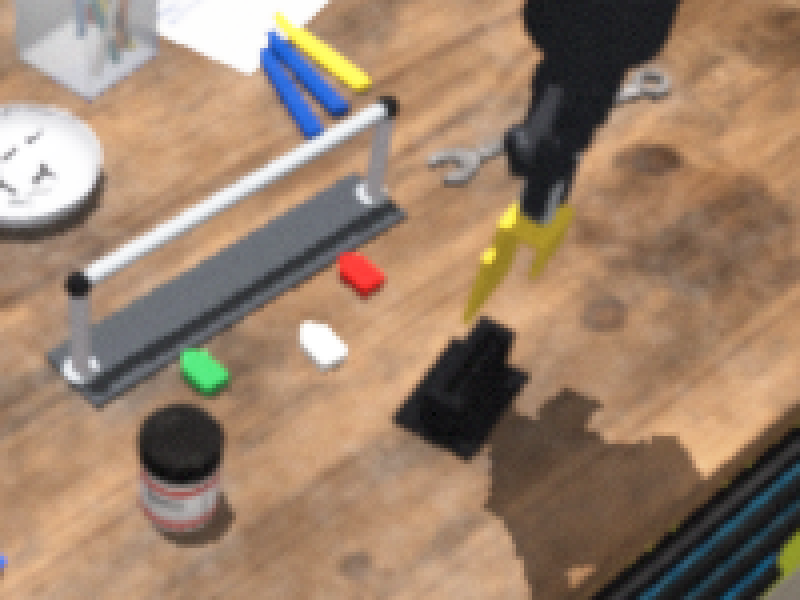

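The tag is out of the holder and held upright. I raise it and move it to in front of the rail at red, squared up.

```bash
python3 -c "
from h import *
rel([.555,-.226,.235],toolR(.02,0))"
```

```text
shift [117.7  46.5 -45.2] rot [ 0.1 -0.  13.9] t 18.95
```

```bash
python3 -m creep '[{"dx":10,"dy":0,"dz":-30,"ax":0,"ay":0,"az":0,"jaw":0.9},{"dx":40,"dy":10,"dz":-46,"ax":0,"ay":0,"az":4,"jaw":0.9},{"dx":75,"dy":25,"dz":-46,"ax":0,"ay":0,"az":9,"jaw":0.9},{"dx":105,"dy":40,"dz":-46,"ax":0,"ay":0,"az":14,"jaw":0.9},{"dx":118,"dy":46,"dz":-46,"ax":0,"ay":0,"az":14,"jaw":0.9}]'
python3 -m creep '[{"dx":0,"dy":0,"dz":0,"ax":0,"ay":0,"az":0,"jaw":0.9},{"dx":0,"dy":0,"dz":0,"ax":0,"ay":0,"az":0,"jaw":0.9},{"dx":0,"dy":0,"dz":0,"ax":0,"ay":0,"az":0,"jaw":0.9},{"dx":0,"dy":0,"dz":0,"ax":0,"ay":0,"az":0,"jaw":0.9},{"dx":0,"dy":0,"dz":0,"ax":0,"ay":0,"az":0,"jaw":0.9}]'
python3 -c "
from h import *
import pickle
st();pickle.dump(W2C('wrist'),open('w18.pkl','wb'));cap('wrist','w18.png')"
```

```text
t: 19.58
ee_pos: [0.556, -0.2254, 0.2341]
ee_rot: [3.14, 0.001, 0.017]
wrist_force: [-0.5, -0.1, -1.1]
width: 0.0127
t: 20.2
ee_pos: [0.5559, -0.2254, 0.2344]
ee_rot: [3.14, 0.001, 0.016]
wrist_force: [-0.2, 0.4, -1.0]
width: 0.013
t 20.2
ee_pos [ 0.5559 -0.2254  0.2344]
ee_rot [3.14e+00 9.00e-04 1.65e-02]
joints [-0.4696  0.1288  1.4842 -0.0018  1.5286  1.0847]
wrist_force [-0.233   0.4132 -1.0485]
width 0.013
```

View pics/w18.png

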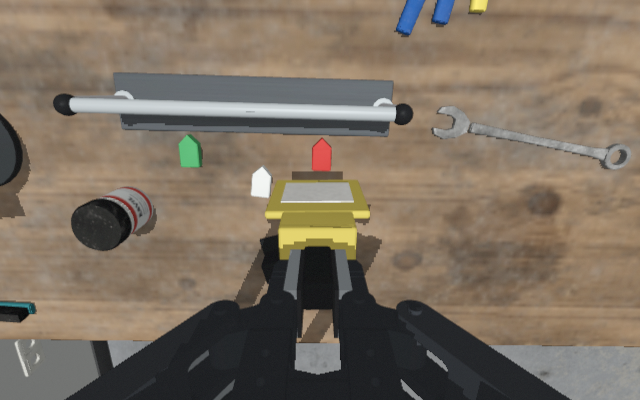

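The rail runs between balls (66,104) and (403,114), with green's tip at (189,137), red's tip at (321,140), and the tag square in the jaws.

```bash
python3 -c "
from h import *
import pickle
pw=pickle.load(open('w18.pkl','rb'))
im=cv2.imread('pics/w18.png');h=cv2.cvtColor(im,cv2.COLOR_BGR2HSV)
# rail bar centreline: bright pixels per column
pts=[]
for u in range(140,370,5):
    col=h[85:130,u]; m=(col[:,2]>130)&(col[:,1]<60); ys=np.nonzero(m)[0]
    if len(ys)>4: pts.append((u,85+(ys.min()+ys.max())/2,len(ys)))
pts=np.array(pts);print(pts[::8])
P=np.array([onz('wrist',u,v,.094,pw)[:2] for u,v,_ in pts])
k=np.polyfit(P[:,1],P[:,0],1);print('x=%.4f*y+%.4f'%tuple(k),'yaw',np.arctan(-k[0]), 'x at red',np.polyval(k,-.226))
for c in((66,104),(403,114)): print('ball',onz('wrist',*c,.094,pw))
for n,lo,hi in(('red',(0,150,90),(8,255,255)),('green',(45,100,60),(75,255,255))):
    m=cv2.inRange(h,lo,hi);k_,l,S,C=cv2.connectedComponentsWithStats(m);i=1+S[1:,4].argmax();print(n,S[i],C[i],onz('wrist',*C[i],.010,pw))
"
```

```text
[[140.  106.   15. ]
 [180.  107.   15. ]
 [220.  108.5  14. ]
 [260.  109.5  14. ]
 [300.  110.5  14. ]
 [340.  111.5  14. ]]
x=0.0126*y+0.6239 yaw -0.01259170377449356 x at red 0.6210322958736236
ball [ 0.62366325 -0.01505394  0.094     ]
ball [ 0.61976855 -0.29731337  0.094     ]
red [312 138  19  33 534] [321.06554307 155.91947566] [ 0.56729863 -0.23016231  0.01      ]
green [179 135  23  32 600] [189.835      151.97833333] [ 0.56963183 -0.0813648   0.01      ]
```

```bash
python3 -c "
from h import *
rel([.6205,-.228,.150],toolR(-.0126,0))"
```

```text
shift [64.6  3.5 84.4] rot [0.1 0.  1.7] t 20.25
```

```bash
python3 -m creep '[{"dx":35,"dy":2,"dz":0,"ax":0,"ay":0,"az":1,"jaw":0.9},{"dx":64.5,"dy":3.5,"dz":0,"ax":0,"ay":0,"az":1.7,"jaw":0.9},{"dx":64.5,"dy":3.5,"dz":0,"ax":0,"ay":0,"az":1.7,"jaw":0.9},{"dx":64.5,"dy":3.5,"dz":30,"ax":0,"ay":0,"az":1.7,"jaw":0.9},{"dx":64.5,"dy":3.5,"dz":70,"ax":0,"ay":0,"az":1.7,"jaw":0.9}]'
python3 -c "
from h import *
st();cap('wrist','w19.png');cap('scene','s19.png');cap('top','t19.png')
a=cv2.resize(cv2.imread('pics/s19.png')[100:220,290:410],(480,480),interpolation=3);b=cv2.resize(cv2.imread('pics/t19.png')[150:250,360:440],(320,400),interpolation=3)
o=np.zeros((480,800,3),np.uint8);o[:,:480]=a;o[:400,480:]=b;cv2.imwrite('pics/c19.png',o)"
```

```text
t: 20.88
ee_pos: [0.6209, -0.2285, 0.1654]
ee_rot: [3.139, -0.002, -0.013]
wrist_force: [0.2, 0.1, -1.9]
width: 0.0128
t 20.875
ee_pos [ 0.6209 -0.2285  0.1654]
ee_rot [ 3.1385e+00 -2.1000e-03 -1.3000e-02]
joints [-0.429   0.328   1.3811 -0.002   1.4293  1.1551]
wrist_force [ 0.1623  0.0742 -1.8631]
width 0.0128
```

View pics/w19.png

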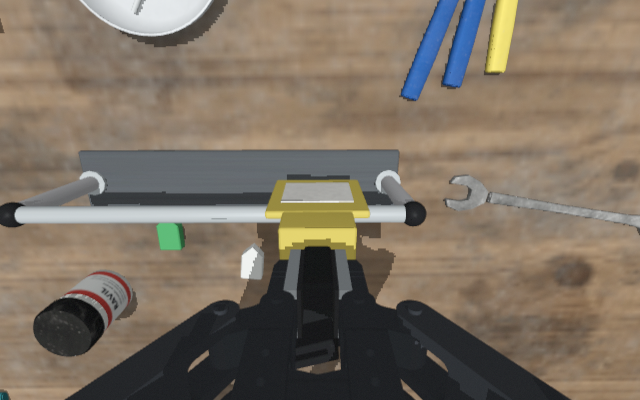

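View pics/c19.png

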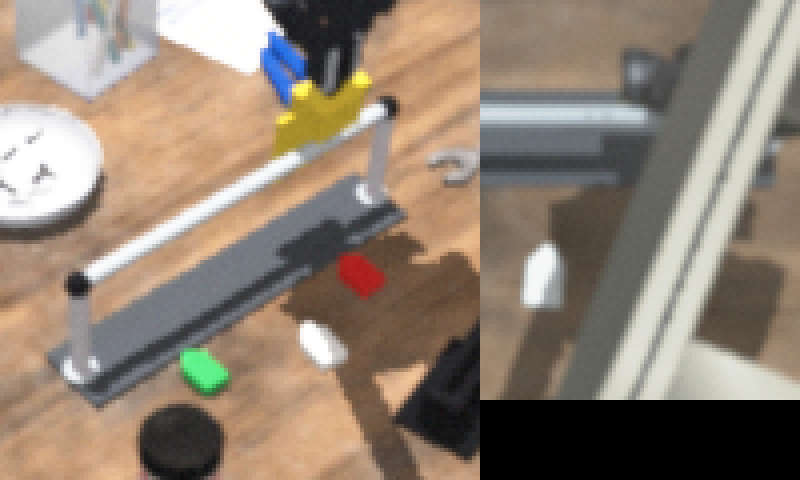

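```bash
python3 -c "
from h import *
pw=W2C('wrist')
for u,v in((30,214.5),(240,213),(13,214),(414,214)): print(onz('wrist',u,v,.094,pw))
print('ee',readout.observe()['ee_pos'])
# board bottom edge far: board bottom at z=.075 ; expected pixel of stem-base bridge front/back
z0=.1654-.090
for X in(-16,16): print(X,proj('wrist',np.array([.6209+X/1000,-.2285,z0+.082]),pw))
print('lipbot',proj('wrist',[.6209-.016,-.2285,z0+.053],pw),'boardtop far',proj('wrist',[.6369,-.2285,z0+.076],pw),'board bottom far',proj('wrist',[.6369,-.2285,z0],pw))
"
```

```text
[ 0.62040857 -0.02810302  0.094     ]
[ 0.61938593 -0.17384503  0.094     ]
[ 0.6209512  -0.01642806  0.094     ]
[ 0.61687825 -0.29434265  0.094     ]
ee [ 0.61795705 -0.22716726  0.16162898]
-16 [319.82623438 281.02816349]
16 [319.0209405  224.40318623]
lipbot [319.49810775 254.43228125] boardtop far [318.96753536 219.77745861] board bottom far [318.51236358 180.35240103]
```

```bash
python3 -m creep '[{"dx":2.5,"dy":1,"dz":0,"ax":0,"ay":0,"az":0,"jaw":0.9},{"dx":2.5,"dy":1,"dz":0,"ax":0,"ay":0,"az":0,"jaw":0.9},{"dx":2.5,"dy":1,"dz":0,"ax":0,"ay":0,"az":0,"jaw":0.9},{"dx":2.5,"dy":1,"dz":0,"ax":0,"ay":0,"az":0,"jaw":0.9},{"dx":2.5,"dy":1,"dz":0,"ax":0,"ay":0,"az":0,"jaw":0.9}]'
python3 -c "
from h import *
pw=W2C('wrist');s=readout.observe();print(s['ee_pos'],s['ee_rot']);im=cap('wrist','w20.png')
h=cv2.cvtColor(im,cv2.COLOR_RGB2HSV)
pts=[]
for u in range(110,260,5):
    col=h[195:235,u]; m=(col[:,2]>130)&(col[:,1]<60); ys=np.nonzero(m)[0]
    if len(ys)>4: pts.append((u,195+(ys.min()+ys.max())/2))
P=np.array([onz('wrist',u,v,.094,pw)[:2] for u,v in pts]);k=np.polyfit(P[:,1],P[:,0],1);print('x=%.4f*y+%.4f'%tuple(k),'at red',np.polyval(k,-.228))
print(readout.observe()['ee_pos'])
rel([np.polyval(k,-.228)+.0005,-.228,.114],toolR(np.arctan(-k[0]),0))"
```

```text
t: 21.65
ee_pos: [0.6205, -0.2282, 0.1618]
ee_rot: [-3.141, 0.006, -0.013]
wrist_force: [0.1, -0.1, -1.0]
width: 0.0127
[ 0.62051821 -0.22822089  0.16181777] [-3.14093114  0.00629729 -0.01316958]
x=-0.0032*y+0.6204 at red 0.621122277381032
[ 0.62047161 -0.22821262  0.16168824]
shift [ 1.5 -0.2 47.7] rot [-0.   0.4 -0.9] t 21.7
```

```bash
python3 -m creep '[{"dx":1,"dy":0,"dz":10,"ax":0,"ay":0.3,"az":-0.5,"jaw":0.9},{"dx":1,"dy":0,"dz":22,"ax":0,"ay":0.3,"az":-0.5,"jaw":0.9},{"dx":1,"dy":0,"dz":33,"ax":0,"ay":0.3,"az":-0.5,"jaw":0.9},{"dx":1,"dy":0,"dz":40,"ax":0,"ay":0.3,"az":-0.5,"jaw":0.9},{"dx":1,"dy":0,"dz":44,"ax":0,"ay":0.3,"az":-0.5,"jaw":0.9}]'
python3 -c "
from h import *
st();cap('wrist','w21.png');cap('scene','s21.png')
cv2.imwrite('pics/s21c.png',cv2.resize(cv2.imread('pics/s21.png')[100:220,290:410],(600,600),interpolation=3))"
```

```text
t: 22.32
ee_pos: [0.6209, -0.228, 0.1168]
ee_rot: [-3.14, 0.002, -0.004]
wrist_force: [0.1, 0.5, -1.0]
width: 0.0124
t 22.325
ee_pos [ 0.6209 -0.228   0.1168]
ee_rot [-3.1404e+00  2.1000e-03 -4.5000e-03]
joints [-4.2960e-01  3.7030e-01  1.4199e+00  2.0000e-04  1.3538e+00  1.1456e+00]
wrist_force [ 0.0991  0.4569 -1.015 ]
width 0.0124
```

View pics/s21c.png

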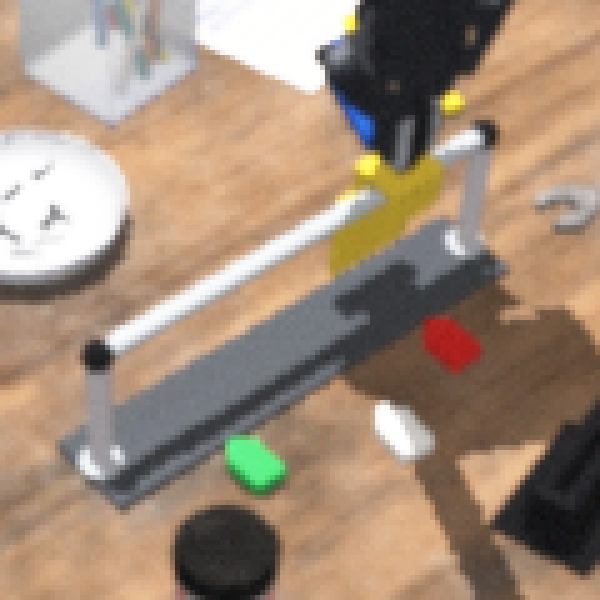

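View pics/w21.png

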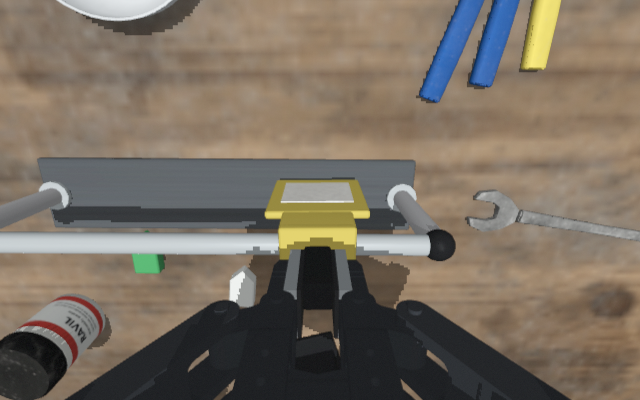

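The bar passes through the hook, with the bridge over it at (318,240). I lower the last millimetres and watch the force.

```bash
python3 -m creep '[{"dx":0,"dy":0,"dz":1,"ax":0,"ay":0,"az":0,"jaw":0.9},{"dx":0,"dy":0,"dz":2,"ax":0,"ay":0,"az":0,"jaw":0.9},{"dx":0,"dy":0,"dz":2.5,"ax":0,"ay":0,"az":0,"jaw":0.9},{"dx":0,"dy":0,"dz":2.5,"ax":0,"ay":0,"az":0,"jaw":0.9},{"dx":0,"dy":0,"dz":2.5,"ax":0,"ay":0,"az":0,"jaw":0.9}]'
```

```text
t: 23.05
ee_pos: [0.621, -0.2281, 0.1147]
ee_rot: [-3.141, 0.002, -0.004]
wrist_force: [-0.2, -0.3, -0.1]
width: 0.0133
```

```bash
python3 -m creep '[{"dx":0,"dy":0,"dz":0.5,"ax":0,"ay":0,"az":0,"jaw":0.9},{"dx":0,"dy":0,"dz":1,"ax":0,"ay":0,"az":0,"jaw":0.9},{"dx":0,"dy":0,"dz":1.5,"ax":0,"ay":0,"az":0,"jaw":0.9},{"dx":0,"dy":0,"dz":2,"ax":0,"ay":0,"az":0,"jaw":0.9},{"dx":0,"dy":0,"dz":2,"ax":0,"ay":0,"az":0,"jaw":0.9}]'
```

```text
t: 23.68
ee_pos: [0.6212, -0.2281, 0.1144]
ee_rot: [-3.141, 0.001, -0.004]
wrist_force: [-6.6, 2.2, 9.5]
width: 0.0128
```

Contact is at 9.5 N, so it's seated at red. I ease the press slightly and slide toward green.

```bash
python3 -m creep '[{"dx":0,"dy":0,"dz":-0.5,"ax":0,"ay":0,"az":0,"jaw":0.9},{"dx":0,"dy":0,"dz":-0.5,"ax":0,"ay":0,"az":0,"jaw":0.9},{"dx":0,"dy":-12,"dz":-0.5,"ax":0,"ay":0,"az":0,"jaw":0.9},{"dx":0,"dy":-30,"dz":-0.5,"ax":0,"ay":0,"az":0,"jaw":0.9},{"dx":0,"dy":-50,"dz":-0.5,"ax":0,"ay":0,"az":0,"jaw":0.9}]'
python3 -c "
from h import *
st();rel([.622,-.0795,.1145],toolR(-.005,0))"
```

```text
t: 24.3
ee_pos: [0.6213, -0.1763, 0.1147]
ee_rot: [-3.14, 0.002, -0.004]
wrist_force: [-0.2, 0.4, -1.1]
width: 0.0124
t 24.3
ee_pos [ 0.6213 -0.1763  0.1147]
ee_rot [-3.1404e+00  1.5000e-03 -4.1000e-03]
joints [-3.5620e-01  3.3160e-01  1.4720e+00  6.0000e-04  1.3398e+00  1.2186e+00]
wrist_force [-0.2102  0.3892 -1.1459]
width 0.0124
shift [  0.3 -96.8   0.3] rot [-0.1  0.1  0. ] t 24.3
```

```bash
python3 -m creep '[{"dx":0,"dy":-22,"dz":0,"ax":0,"ay":0,"az":0,"jaw":0.9},{"dx":0,"dy":-45,"dz":0.2,"ax":0,"ay":0,"az":0,"jaw":0.9},{"dx":0.3,"dy":-68,"dz":0.3,"ax":0,"ay":0,"az":0,"jaw":0.9},{"dx":0.3,"dy":-88,"dz":0.3,"ax":0,"ay":0,"az":0,"jaw":0.9},{"dx":0.3,"dy":-96,"dz":0.3,"ax":0,"ay":0,"az":0,"jaw":0.9}]'
python3 -m creep '[{"dx":0,"dy":0,"dz":0,"ax":0,"ay":0,"az":0,"jaw":0.9},{"dx":0,"dy":0,"dz":0,"ax":0,"ay":0,"az":0,"jaw":0.9},{"dx":0,"dy":0,"dz":0,"ax":0,"ay":0,"az":0,"jaw":0.9},{"dx":0,"dy":0,"dz":0,"ax":0,"ay":0,"az":0,"jaw":0.9},{"dx":0,"dy":0,"dz":0,"ax":0,"ay":0,"az":0,"jaw":0.9}]'
python3 -c "
from h import *
st();pw=W2C('wrist');im=cap('wrist','w22.png')
h=cv2.cvtColor(im,cv2.COLOR_RGB2HSV)
m=cv2.inRange(h,(45,100,60),(75,255,255));k_,l,S,C=cv2.connectedComponentsWithStats(m)
if k_>1:
    i=1+S[1:,4].argmax();print(S[i],C[i],onz('wrist',*C[i],.010,pw))
cap('scene','s22.png')
cv2.imwrite('pics/s22c.png',cv2.resize(cv2.imread('pics/s22.png')[100:220,290:410],(600,600),interpolation=3))"
```

```text
t: 24.92
ee_pos: [0.622, -0.0787, 0.1146]
ee_rot: [-3.14, 0.001, -0.003]
wrist_force: [-0.5, -0.5, -0.2]
width: 0.0127
t: 25.55
ee_pos: [0.622, -0.0791, 0.1146]
ee_rot: [-3.141, 0.001, -0.003]
wrist_force: [-0.6, 0.4, -1.0]
width: 0.0127
t 25.55
ee_pos [ 0.622  -0.0791  0.1146]
ee_rot [-3.1405e+00  1.4000e-03 -3.3000e-03]
joints [-2.0870e-01  2.8340e-01  1.5306e+00  8.0000e-04  1.3291e+00  1.3652e+00]
wrist_force [-0.56    0.4131 -0.9612]
width 0.0127
```

View pics/w22.png

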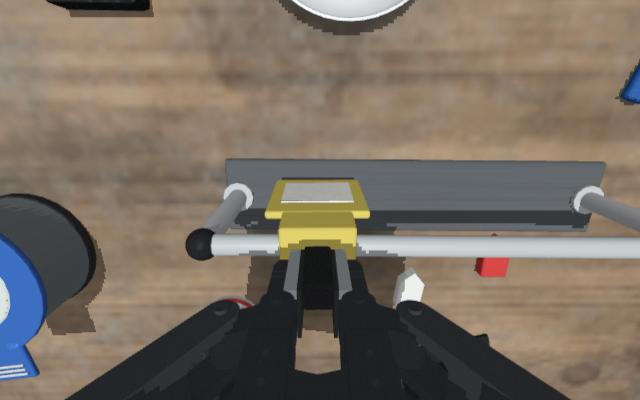

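View pics/s22c.png

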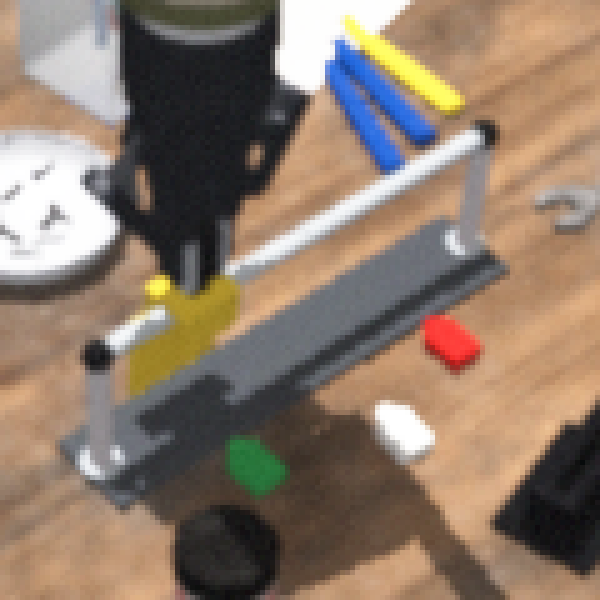

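```bash
python3 -c "
from h import *
pw=W2C('wrist')
print('red',onz('wrist',492,272,.006,pw),onz('wrist',494,237,.012,pw),'ball',onz('wrist',202,244,.094,pw))"
```

```text
red [ 0.55141541 -0.23252733  0.006     ] [ 0.58798183 -0.22508385  0.012     ] ball [ 0.6226316  -0.01501063  0.094     ]
```

The tag hangs over the rail above the green pointer (TCP y -0.079, green about -0.080). I release fully, check, then withdraw straight up.

```bash
python3 -m creep '[{"dx":0,"dy":0,"dz":0.3,"ax":0,"ay":0,"az":0,"jaw":0.8},{"dx":0,"dy":0,"dz":0.3,"ax":0,"ay":0,"az":0,"jaw":0.6},{"dx":0,"dy":0,"dz":0.3,"ax":0,"ay":0,"az":0,"jaw":0.3},{"dx":0,"dy":0,"dz":0.3,"ax":0,"ay":0,"az":0,"jaw":0},{"dx":0,"dy":0,"dz":0.3,"ax":0,"ay":0,"az":0,"jaw":0}]'
python3 -c "
from h import *
st();cap('wrist','w23.png')"
```

```text
t: 26.28
ee_pos: [0.622, -0.0789, 0.1143]
ee_rot: [-3.14, 0.001, -0.003]
wrist_force: [-1.0, -0.0, -0.2]
width: 0.0426
t 26.275
ee_pos [ 0.622  -0.0789  0.1143]
ee_rot [-3.1405e+00  1.4000e-03 -3.1000e-03]
joints [-2.0840e-01  2.8370e-01  1.5309e+00  8.0000e-04  1.3286e+00  1.3652e+00]
wrist_force [-0.9827 -0.0116 -0.2198]
width 0.0426
```

View pics/w23.png

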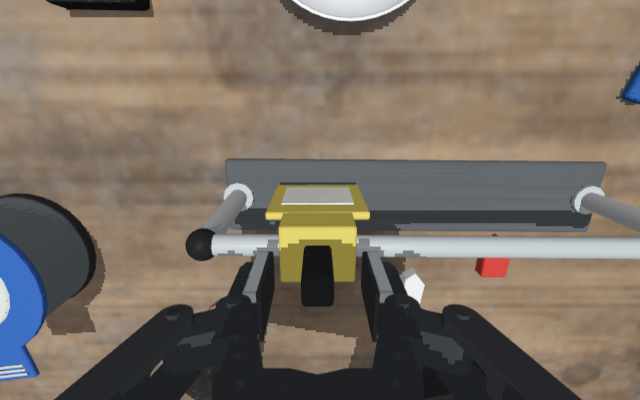

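The jaws (270 and 365) are clear of the stem (302..333) and the tag hangs. I retreat straight up and then back.

```bash
python3 -m creep '[{"dx":0,"dy":0,"dz":-10,"ax":0,"ay":0,"az":0,"jaw":0},{"dx":0,"dy":0,"dz":-30,"ax":0,"ay":0,"az":0,"jaw":0},{"dx":0,"dy":0,"dz":-60,"ax":0,"ay":0,"az":0,"jaw":0},{"dx":0,"dy":0,"dz":-95,"ax":0,"ay":0,"az":0,"jaw":0},{"dx":-30,"dy":10,"dz":-130,"ax":0,"ay":0,"az":0,"jaw":0}]'
python3 -m creep '[{"dx":-40,"dy":20,"dz":0,"ax":0,"ay":0,"az":0,"jaw":0},{"dx":-90,"dy":60,"dz":0,"ax":0,"ay":0,"az":0,"jaw":0},{"dx":-140,"dy":110,"dz":0,"ax":0,"ay":0,"az":0,"jaw":0},{"dx":-170,"dy":160,"dz":0,"ax":0,"ay":0,"az":0,"jaw":0},{"dx":-200,"dy":210,"dz":0,"ax":0,"ay":0,"az":0,"jaw":0}]'
python3 -c "
from h import *
st();cap('scene','s24.png');cap('top','t24.png')
cv2.imwrite('pics/s24c.png',cv2.resize(cv2.imread('pics/s24.png')[100:280,190:430],None,fx=3.3,fy=3.3,interpolation=3))"
```

```text
t: 26.95
ee_pos: [0.593, -0.0887, 0.2472]
ee_rot: [-3.141, -0.001, -0.002]
wrist_force: [0.1, -1.1, -0.2]
width: 0.0426
t: 27.58
ee_pos: [0.3922, -0.2989, 0.2493]
ee_rot: [3.14, -0.004, -0.001]
wrist_force: [0.8, -0.4, -0.5]
width: 0.0428
t 27.575
ee_pos [ 0.3922 -0.2989  0.2493]
ee_rot [ 3.14e+00 -3.50e-03 -1.40e-03]
joints [-7.5610e-01 -1.7310e-01  1.7548e+00  1.2000e-03  1.5563e+00  8.1610e-01]
wrist_force [ 0.8179 -0.4174 -0.5344]
width 0.0428
```

View pics/s24c.png

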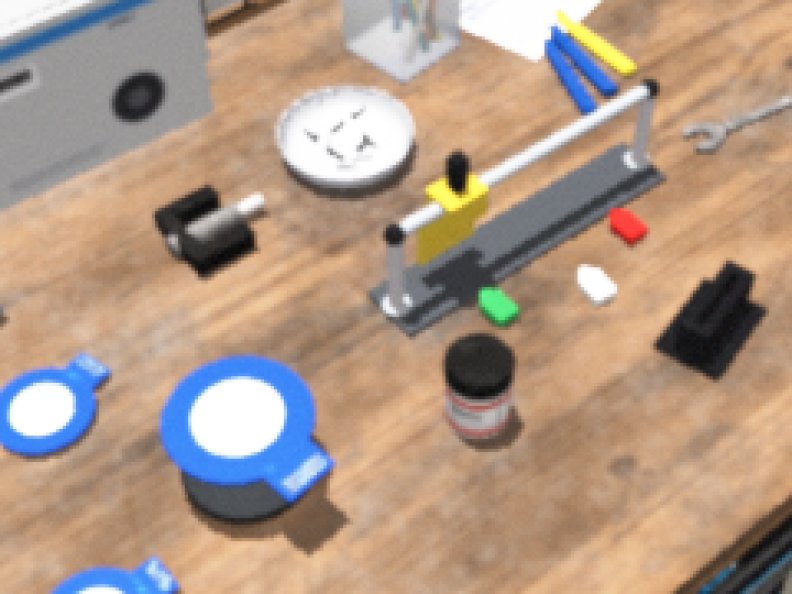

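View pics/t24.png

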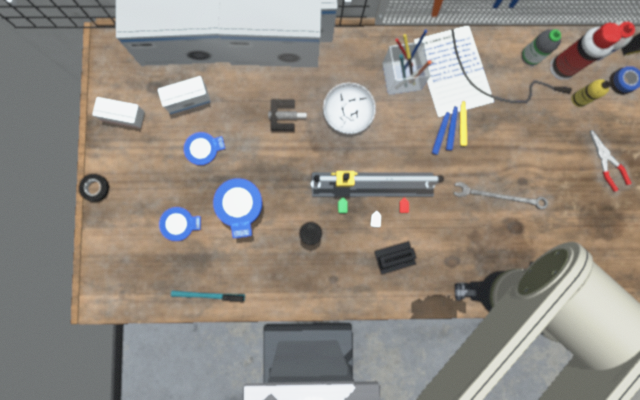

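Both views show the tag hanging upright above green (top (345,179) against pointer (343,206)), the lid flat on the pot, and jar, brush and pedal where they were. One last numeric check before sign-off.

Run:
```python
from pot import *
lid('scene','s24.png',(242,232));lid('top','t24.png',(219,203))
h=cv2.cvtColor(cv2.imread('pics/t24.png'),cv2.COLOR_BGR2HSV)
m=cv2.inRange(h[165:195,330:365],(20,120,100),(35,255,255));ys,xs=np.nonzero(m)
print('tag',onz('top',(xs.min()+xs.max())/2+330,ys.mean()+165,.106))
m=cv2.inRange(h[195:218,330:360],(40,90,60),(80,255,255));ys,xs=np.nonzero(m);print('green',onz('top',xs.mean()+330,ys.mean()+195,.01))
# foot from scene
b=cv2.imread('pics/s24.png')[225:262,240:292];cv2.imwrite('pics/c24.png',cv2.convertScaleAbs(cv2.resize(b,None,fx=15,fy=15,interpolation=cv2.INTER_NEAREST),alpha=1.5,beta=30))
for n in('s','t'):
    d=cv2.absdiff(cv2.imread(f'pics/{n}0.png'),cv2.imread(f'pics/{n}24.png')).max(2)
    R_={'s':[('brush',254,300,330,350),('jar',320,200,350,240),('pedal',236,150,272,185)],'t':[('brush',170,288,246,303),('jar',298,220,325,252),('pedal',266,95,310,135)]}[n]
    print(n,[(k,int((d[b:e,a:c]>40).sum())) for k,a,b,c,e in R_])
```

```text
lid c [0.5721 0.1684] r 0.0546 0.0029 tongue end [0.4931 0.1573] f1 8.0 f2 8.2 0.045314003
lid c [0.5747 0.1679] r 0.0545 0.0038 tongue end [0.497  0.1557] f1 8.9 f2 9.4 0.039263867
tag [ 0.61991297 -0.07398567  0.106     ]
green [ 0.5704538  -0.07819451  0.01      ]
s [('brush', 9), ('jar', 0), ('pedal', 0)]
t [('brush', 0), ('jar', 0), ('pedal', 0)]
```

View pics/c24.png

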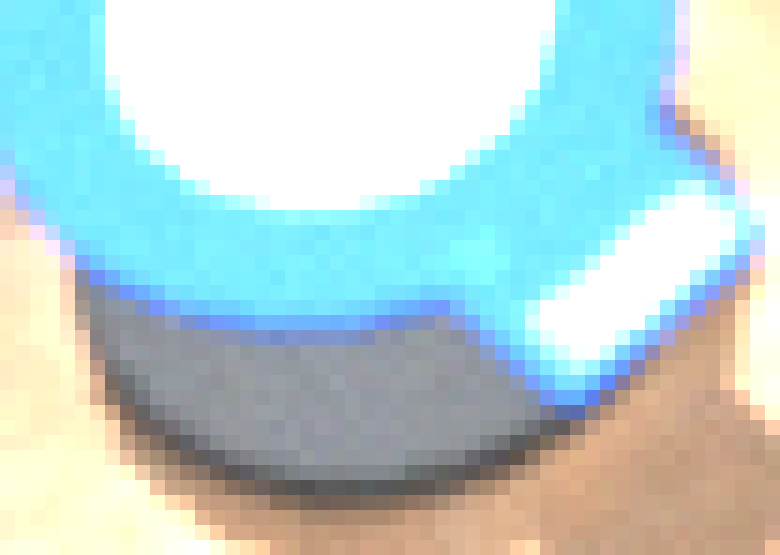

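```bash
python3 -c "
from station import sign_off
print(sign_off())"
```

```text
the job is handed in; nothing more can be done
None
```

The job is done and handed in at about 28 s of the 72 s allowed; sign-off reports no verdict.

- **Lid:** I held the tongue by its sides, because a straight-on 45° lean was out of the arm's reach. It tilted about 0.23 rad with the back edge pressed on the rim, and I held it there for more than 2 s. I then set it back and nudged it about 3 mm to centre it.
- **Tag:** I pulled it from the holder, hooked it on the rail at red until it seated (9.5 N contact), slid it along to green and released it.

Last checks:
- **Lid centring:** The last scene view puts the lid centre at (0.572, 0.168), against a pot centre of (0.572, 0.1685) fitted in that camera. The last settled wrist view agreed to about 1 mm if the pot's foot is 50 mm in radius. Left free, the foot fit was poorly determined and differed by about 4 mm. The top camera puts the lid about 2.5 mm further forward than the scene camera, which is roughly the calibration error.
- **Tag position:** It hangs upright. The top view puts it about 4 mm from the green pointer along the rail; the arm's position at release put it within about 1 mm.
- **Bystanders:** The brush, jar and pedal look unmoved in before-and-after images, and the robot is clear of everything.

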